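# Open the cartridge reader, load its rests and start it

## Robot

A 6-joint arm with a two-finger parallel gripper is mounted at the origin on the work surface. World frame = base frame: x ahead of the robot, y to its left, z up, the work surface at z = 0. Lengths are in m, angles in degrees, forces in N, time in s.
With the tool pointing down it reaches from about 0.3 to 0.875 m from the base axis. Payload 4.2 kg.
Tool frame: the origin (TCP) lies midway between the tips of the shut fingers; the grasp point (between the pads) lies 19 mm behind it (manip.grip_point_offset is the distance from the TCP to the grasp point, in m); z points along the fingers, y is the line along which they close (so a half turn about z gives the same grasp; the last joint's range is limited). The gripper opens to 85 mm and grips with 20 to 120 N. Pads are 22 mm wide; open, the fingers measure 114 mm over their backs; the gripper's body (76 mm by 85 mm) begins 54 mm behind the grasp point. The pads swing forward as they close: fully open they stand 13 mm farther back than shut.
Start: joints at [-69.672, 18.312, 89.639, -0, 72.044, -1.146], TCP at [0.211, -0.535, 0.231] pointing down, gripper open.
Joint ranges: [-177.97, 177.97], [-48.28, 115.42], [12.27, 149.76], [-77.06, 257.06], [2.81, 150.46], [-146.56, 146.56]. Speed limits (degrees/s): [147.25, 147.25, 180, 180, 180, 180].

## Interface

Orientations are given as a 3x3 rotation matrix whose columns are the frame's x, y, z axes.
In Python, from station import sensors, camera, order, manip gives the robot as it stands. The module is installed in compiled form; this text tells all that it offers.
- The arm moves only by the tool carry_out, never from a script. Its argument "deltas" is a list that holds one entry, the list of rows, each a list of 7 numbers: the shift along the tool's x, y, z normalised to -1 to 1, where 1 is 10 cm, then the turn, a rotation vector about the tool's x, y, z normalised to -1 to 1, where 1 is 90 degrees, then the opening, from 0 (shut) to 1 (fully open). A call has 1 to 12 rows; each row is the pose to reach, as a shift and turn from the pose commanded when the call began, along the tool's axes at that moment; what a row does not reach only later rows make up. A row lasts 1/12 s, in which the tool goes at most 41.7 mm and 7.16 degrees, less where a joint would pass 70% of its speed; a pose out of reach is approached as far as the arm can. A call with a number of a shift or a turn outside -1 to 1 is refused whole. A call with a gripper value outside its range is refused whole. The fingers move at their own pace and stop on an object; the grip force is fixed at half the most. Time passes only in rows, so rows that repeat a pose let the fingers close. It gives the time, the measured TCP pose, the force, the opening and the grip force at its end, in the units of the state.
- sensors.get_obs(): the state, without advancing time (a new reading comes with each control period).
- camera(name): name is "scene" or "side" or "wrist"; returns a dict with "img" (420x560x3 uint8, blue, green, red), "fx", "fy", "cx", "cy" (pixels), "cam_to_world" (4x4, takes a point from camera to world coordinates). Camera axes: x right, y down, z forward; pixel columns grow to the right and rows downward; lengths in m; the calibration is good to about 2 mm. The wrist camera is an equidistant fisheye: a pixel r from the principal point sees the ray r / f radians off the axis. A picture is of the moment at which its call begins. There is no depth.
- order.close_job(): hands the job in; it is judged then, once.
The state is a dict: "time": time; "qpos": joint angles; "qd": joint speeds; "effort": joint torques, N m; "eef_pos": TCP position; "tool_rot": TCP orientation; "ft_force": force on the tool from outside, world axes, zero at the start; "moment": the same for the moment, N m; "gripper_width": finger opening in m; "gripper_force": force on a finger pad.
Only numpy, scipy, OpenCV 4.12 (cv2) and the standard library are available. Lean on these libraries where they do the work, as an engineer would, in place of code of your own. Each camera call takes 0.05 s, during which the arm holds its last target. There are 200 camera calls.

## Task

Get the test-cartridge reader ready and start it: turn both thumbscrews loose, lift the transport cover off and lay it flat on the bench, handle up. Then set every test cartridge from the bench flat and centred on a narrow steel rest of its own in the reader, long side along the row of rests, and when all of them are on, press the start button fully down and let go. Do not disturb the wash bottle, glove carton and sample cup.

Things in the scene. Friction and masses are not known exactly. Their poses are not given: they have to be found in the camera images.
- reader: Cartridge reader, fixed: white deck 140 mm (x) by 380 mm (y = -215 to +165), top 45 mm above the bench. Origin on the bench under the middle of the rest row; x away from the robot, y along the row, z up. Grey pillars at y = +-143 mm (34 mm along y, 80 mm along x, top at 75 mm) carry the cover between 4 mm cheeks at x = +-44 mm, 79 mm high.
- cover: Transport cover: aluminium plate 80 (x) by 324 (y) by 4 mm, 0.4 kg, held on the reader's pillars by both thumbscrews at the start. Origin: centre of the plate's underside, z up. Black bridge handle in the middle: bar 12 mm wide (x), 90 mm long (y), 30 to 44 mm above the origin, posts at y = +-39 mm. Slots 44 (x) by 18 mm (y) at y = +-143 mm pass the wings of loose thumbscrews.
- cover_handle (a point): Centre of the cover's handle bar, 37 mm above the plate's underside
- screw0 (a joint): Captive quarter-turn thumbscrew at reader y = -143 mm (button end): steel wing 34 mm long, 8 mm thick, from 82 to 101 mm above the bench, over the cover plate. Rad: 0 tight, wing along reader y, across the slot; grows anticlockwise from above to a stop at 1.57, loose, wing along reader x in line with the slot (cover free from 1.3). Stays as left; friction 0.05 N m.
- screw0_top (a point): Centre of the top of thumbscrew 0's wing, on its turning axis, 101 mm above the bench
- screw1 (a joint): Captive quarter-turn thumbscrew at reader y = +143 mm: steel wing 34 mm long, 8 mm thick, from 82 to 101 mm above the bench, over the cover plate. Rad: 0 tight, wing along reader y, across the slot; grows anticlockwise from above to a stop at 1.57, loose, wing along reader x in line with the slot (cover free from 1.3). Stays as left; friction 0.05 N m.
- screw1_top (a point): Centre of the top of thumbscrew 1's wing, on its turning axis, 101 mm above the bench
- rest0: Narrow steel rest 0 of the reader, a raised post, at reader y = -96 mm: 12 mm wide (x), 16 mm long (y), standing 14 mm above the deck. Origin at the centre of its flat top, 59 mm above the bench; axes as the reader's. It has no lip: a cartridge balances on it.
- rest1: Narrow steel rest 1 of the reader, a raised post, at reader y = -32 mm: 12 mm wide (x), 16 mm long (y), standing 14 mm above the deck. Origin at the centre of its flat top, 59 mm above the bench; axes as the reader's. It has no lip: a cartridge balances on it.
- rest2: Narrow steel rest 2 of the reader, a raised post, at reader y = 32 mm: 12 mm wide (x), 16 mm long (y), standing 14 mm above the deck. Origin at the centre of its flat top, 59 mm above the bench; axes as the reader's. It has no lip: a cartridge balances on it.
- rest3: Narrow steel rest 3 of the reader, a raised post, at reader y = 96 mm: 12 mm wide (x), 16 mm long (y), standing 14 mm above the deck. Origin at the centre of its flat top, 59 mm above the bench; axes as the reader's. It has no lip: a cartridge balances on it.
- cart0: White plastic test cartridge, a flat block 26 mm (x) by 48 mm (y, its long axis) by 12 mm (z), about 30 g, both faces alike; origin at the centre of its underside as built. Lies flat on the bench at the robot's right at the start; may be absent.
- cart0_mid (a point): Centre of cartridge 0, 6 mm from either face
- cart1: White plastic test cartridge, a flat block 26 mm (x) by 48 mm (y, its long axis) by 12 mm (z), about 30 g, both faces alike; origin at the centre of its underside as built. Lies flat on the bench at the robot's right at the start; may be absent.
- cart1_mid (a point): Centre of cartridge 1, 6 mm from either face
- cart2: White plastic test cartridge, a flat block 26 mm (x) by 48 mm (y, its long axis) by 12 mm (z), about 30 g, both faces alike; origin at the centre of its underside as built. Lies flat on the bench at the robot's right at the start; may be absent.
- cart2_mid (a point): Centre of cartridge 2, 6 mm from either face
- cart3: White plastic test cartridge, a flat block 26 mm (x) by 48 mm (y, its long axis) by 12 mm (z), about 30 g, both faces alike; origin at the centre of its underside as built. Lies flat on the bench at the robot's right at the start; may be absent.
- cart3_mid (a point): Centre of cartridge 3, 6 mm from either face
- start (a joint): Start button, a round black spring button 28 mm across in a grey housing on the deck at reader y = -190 mm; value = how far it is pressed, 0 to 0.006 m; 5 N presses it fully, and it springs back
- start_top (a point): Centre of the top of the start button when not pressed; it is pressed straight down
- wash_bottle: Bystander: clear wash bottle with red cap, 60 mm across, 150 mm high, origin under it
- glove_carton: Bystander: cardboard glove carton 120 by 220 by 75 mm, origin under its centre
- sample_cup: Bystander: clear sample cup 70 mm across, 80 mm high, origin under it
Things that resemble listed ones, but are neither listed nor needed, are in the scene too. Leave any yellow look-alike of the cart1 alone.

How it is judged (in metres and radians):
On the way, in this order (a step that is already met when the one before it is completed fails the run):
1. both thumbscrews are turned loose (value of joint each of screw0, screw1 above 1.25 rad), for 0.1 s.
2. the cover lies flat on the bench, handle up (height (world z) of cover below 0.008 m and angle between cover's own z axis and vertical below 0.08 rad), for 0.2 s.
3. every cartridge lies on a rest of its own (((x of cart0_mid in the frame of rest0 between -0.006 and 0.006 m and y of cart0_mid in the frame of rest0 between -0.008 and 0.008 m and z of cart0_mid in the frame of rest0 between 0.003 and 0.01 m and angle between the z axis of cart0 and the z axis of rest0, either way round below 0.12 rad and angle between the y axis of cart0 and the y axis of rest0, either way round below 0.25 rad) or (x of cart0_mid in the frame of rest1 between -0.006 and 0.006 m and y of cart0_mid in the frame of rest1 between -0.008 and 0.008 m and z of cart0_mid in the frame of rest1 between 0.003 and 0.01 m and angle between the z axis of cart0 and the z axis of rest1, either way round below 0.12 rad and angle between the y axis of cart0 and the y axis of rest1, either way round below 0.25 rad) or (x of cart0_mid in the frame of rest2 between -0.006 and 0.006 m and y of cart0_mid in the frame of rest2 between -0.008 and 0.008 m and z of cart0_mid in the frame of rest2 between 0.003 and 0.01 m and angle between the z axis of cart0 and the z axis of rest2, either way round below 0.12 rad and angle between the y axis of cart0 and the y axis of rest2, either way round below 0.25 rad) or (x of cart0_mid in the frame of rest3 between -0.006 and 0.006 m and y of cart0_mid in the frame of rest3 between -0.008 and 0.008 m and z of cart0_mid in the frame of rest3 between 0.003 and 0.01 m and angle between the z axis of cart0 and the z axis of rest3, either way round below 0.12 rad and angle between the y axis of cart0 and the y axis of rest3, either way round below 0.25 rad)) and ((x of cart1_mid in the frame of rest0 between -0.006 and 0.006 m and y of cart1_mid in the frame of rest0 between -0.008 and 0.008 m and z of cart1_mid in the frame of rest0 between 0.003 and 0.01 m and angle between the z axis of cart1 and the z axis of rest0, either way round below 0.12 rad and angle between the y axis of cart1 and the y axis of rest0, either way round below 0.25 rad) or (x of cart1_mid in the frame of rest1 between -0.006 and 0.006 m and y of cart1_mid in the frame of rest1 between -0.008 and 0.008 m and z of cart1_mid in the frame of rest1 between 0.003 and 0.01 m and angle between the z axis of cart1 and the z axis of rest1, either way round below 0.12 rad and angle between the y axis of cart1 and the y axis of rest1, either way round below 0.25 rad) or (x of cart1_mid in the frame of rest2 between -0.006 and 0.006 m and y of cart1_mid in the frame of rest2 between -0.008 and 0.008 m and z of cart1_mid in the frame of rest2 between 0.003 and 0.01 m and angle between the z axis of cart1 and the z axis of rest2, either way round below 0.12 rad and angle between the y axis of cart1 and the y axis of rest2, either way round below 0.25 rad) or (x of cart1_mid in the frame of rest3 between -0.006 and 0.006 m and y of cart1_mid in the frame of rest3 between -0.008 and 0.008 m and z of cart1_mid in the frame of rest3 between 0.003 and 0.01 m and angle between the z axis of cart1 and the z axis of rest3, either way round below 0.12 rad and angle between the y axis of cart1 and the y axis of rest3, either way round below 0.25 rad)) and ((x of cart2_mid in the frame of rest0 between -0.006 and 0.006 m and y of cart2_mid in the frame of rest0 between -0.008 and 0.008 m and z of cart2_mid in the frame of rest0 between 0.003 and 0.01 m and angle between the z axis of cart2 and the z axis of rest0, either way round below 0.12 rad and angle between the y axis of cart2 and the y axis of rest0, either way round below 0.25 rad) or (x of cart2_mid in the frame of rest1 between -0.006 and 0.006 m and y of cart2_mid in the frame of rest1 between -0.008 and 0.008 m and z of cart2_mid in the frame of rest1 between 0.003 and 0.01 m and angle between the z axis of cart2 and the z axis of rest1, either way round below 0.12 rad and angle between the y axis of cart2 and the y axis of rest1, either way round below 0.25 rad) or (x of cart2_mid in the frame of rest2 between -0.006 and 0.006 m and y of cart2_mid in the frame of rest2 between -0.008 and 0.008 m and z of cart2_mid in the frame of rest2 between 0.003 and 0.01 m and angle between the z axis of cart2 and the z axis of rest2, either way round below 0.12 rad and angle between the y axis of cart2 and the y axis of rest2, either way round below 0.25 rad) or (x of cart2_mid in the frame of rest3 between -0.006 and 0.006 m and y of cart2_mid in the frame of rest3 between -0.008 and 0.008 m and z of cart2_mid in the frame of rest3 between 0.003 and 0.01 m and angle between the z axis of cart2 and the z axis of rest3, either way round below 0.12 rad and angle between the y axis of cart2 and the y axis of rest3, either way round below 0.25 rad)) and ((x of cart3_mid in the frame of rest0 between -0.006 and 0.006 m and y of cart3_mid in the frame of rest0 between -0.008 and 0.008 m and z of cart3_mid in the frame of rest0 between 0.003 and 0.01 m and angle between the z axis of cart3 and the z axis of rest0, either way round below 0.12 rad and angle between the y axis of cart3 and the y axis of rest0, either way round below 0.25 rad) or (x of cart3_mid in the frame of rest1 between -0.006 and 0.006 m and y of cart3_mid in the frame of rest1 between -0.008 and 0.008 m and z of cart3_mid in the frame of rest1 between 0.003 and 0.01 m and angle between the z axis of cart3 and the z axis of rest1, either way round below 0.12 rad and angle between the y axis of cart3 and the y axis of rest1, either way round below 0.25 rad) or (x of cart3_mid in the frame of rest2 between -0.006 and 0.006 m and y of cart3_mid in the frame of rest2 between -0.008 and 0.008 m and z of cart3_mid in the frame of rest2 between 0.003 and 0.01 m and angle between the z axis of cart3 and the z axis of rest2, either way round below 0.12 rad and angle between the y axis of cart3 and the y axis of rest2, either way round below 0.25 rad) or (x of cart3_mid in the frame of rest3 between -0.006 and 0.006 m and y of cart3_mid in the frame of rest3 between -0.008 and 0.008 m and z of cart3_mid in the frame of rest3 between 0.003 and 0.01 m and angle between the z axis of cart3 and the z axis of rest3, either way round below 0.12 rad and angle between the y axis of cart3 and the y axis of rest3, either way round below 0.25 rad))), for 0.3 s.
4. the start button is pressed fully down (value of joint start above 0.0045 m), for 0.05 s.
At the end, for the whole second after the job is handed in: Cover flat on the bench, handle up (within 8 mm, 0.08 rad). Every cartridge present at rest flat (0.12 rad) on its own rest: centre within 6 mm across and 8 mm along it, long axes within 0.25 rad. Start button pressed 4.5 mm or more after loading, and released (all of step 2 and all of step 3 and value of joint start below 0.002 m and linear speed of each of cart0, cart1, cart2, cart3, cover below 0.02 m/s); the robot touches nothing.
It fails at once if a bystander (wash bottle, glove carton, sample cup) is shifted by more than 30 mm or knocked over (distance of any of wash_bottle, glove_carton, sample_cup from where it was at the start of the episode above 0.03 m or angle between any of wash_bottle, glove_carton, sample_cup's own z axis and vertical above 0.5 rad).
Of cart0, cart1, cart2, cart3 only 3 to 4 are there at a start; the rules pass over those that are not, and their reading is None.
At some moment in a run one of cart0, cart1, cart2, cart3 may be knocked a few centimetres aside while the robot is not near it.
Once in a run the grip may slacken for a moment while it holds something.
It also fails if it takes over 210 s, if anything falls off the work surface, if the arm or the gripper's body presses on something with over 40 N, if the wrist force passes 120 N, or if a joint passes its speed limit or range.

## Working session

There is one attempt and no reset: what is moved stays moved. The work goes in short steps, Python scripts to look and compute and a tool call to move; the robot and the scene stay as the last step left them, time stands still between calls to the robot, and variables do not carry over. Pictures are saved under pics/ and viewed, at most 14 in all, crops included, and the job is handed in when it is done.

Besides the shell and the picture viewer there is one more tool, called after ">>>" as name(argument=value, ...) on one line, values as JSON. carry_out: Moves the arm, as the interface text tells. Scaled input: -1 to 1 covers 10 cm each way for a shift and 90 degrees each way for a turn. Its arguments: {"type":"object","properties":{"deltas":{"type":"array"}},"required":["deltas"]}

```bash
mkdir -p pics; cat > h.py <<'E'
import numpy as np, cv2, json
from station import sensors, camera, order, manip
def ray(c,u,v,fish=False):
    x=(u-c["cx"])/c["fx"]; y=(v-c["cy"])/c["fy"]
    if fish:
        r=np.hypot(x,y); s=np.sin(r)/r if r>1e-9 else 1; d=np.array([x*s,y*s,np.cos(r)])
    else: d=np.array([x,y,1.])
    T=np.array(c["cam_to_world"]); d=T[:3,:3]@d
    return T[:3,3],d/np.linalg.norm(d)
def atz(c,u,v,z,fish=False):
    o,d=ray(c,u,v,fish); return o+d*(z-o[2])/d[2]
def proj(c,p,fish=False):
    T=np.array(c["cam_to_world"]); q=T[:3,:3].T@(np.array(p)-T[:3,3])
    if fish:
        r=np.hypot(q[0],q[1]); t=np.arctan2(r,q[2]); k=t/r if r>1e-9 else 0
        return c["cx"]+c["fx"]*q[0]*k, c["cy"]+c["fy"]*q[1]*k
    return c["cx"]+c["fx"]*q[0]/q[2], c["cy"]+c["fy"]*q[1]/q[2]
def tri(*rays):
    A=np.zeros((3,3));b=np.zeros(3)
    for o,d in rays:
        P=np.eye(3)-np.outer(d,d);A+=P;b+=P@o
    p=np.linalg.solve(A,b); return p,[np.linalg.norm((np.eye(3)-np.outer(d,d))@(p-o)) for o,d in rays]
def snap(name,tag):
    c=camera(name); cv2.imwrite(f"pics/{tag}.png",c["img"])
    np.savez(f"pics/{tag}.npz",**{k:np.array(v) for k,v in c.items()}); return c
def load(tag): return dict(np.load(f"pics/{tag}.npz"))
def st():
    s=sensors.get_obs(); print({k:np.round(s[k],4).tolist() for k in("time","eef_pos","tool_rot","ft_force","gripper_width","qpos")}); return s
E
python3 - <<'E'
from h import *
st(); print(manip.grip_point_offset)
for n in("scene","side","wrist"):
    c=snap(n,n+"0"); print(n,c["fx"],c["cx"],c["cy"],np.round(c["cam_to_world"],3).tolist())
a=cv2.imread("pics/scene0.png");b=cv2.imread("pics/side0.png")
E
```

```text
{'time': 0.0, 'eef_pos': [0.2103, -0.5347, 0.2305], 'tool_rot': [[0.9306, 0.3661, -0.0006], [0.3661, -0.9306, 0.0017], [0.0, -0.0018, -1.0]], 'ft_force': [-0.2903, 0.3212, 0.0957], 'gripper_width': 0.0854, 'qpos': [-69.6725, 18.3528, 89.706, 0.0007, 72.0423, -1.1465]}
0.0187
scene 413.93714498915625 283.21565969118785 210.04103573353888 [[0.619, 0.455, -0.64, 1.258], [0.785, -0.364, 0.5, -0.499], [-0.006, -0.813, -0.583, 0.701], [0.0, 0.0, 0.0, 1.0]]
side 512.8923835562703 284.2023539716184 214.95185470781647 [[-0.876, -0.369, 0.311, 0.135], [-0.483, 0.67, -0.564, 0.87], [-0.0, -0.644, -0.765, 1.19], [0.0, 0.0, 0.0, 1.0]]
wrist 325.19226210127806 280.226035119462 206.26838946483943 [[0.366, -0.888, -0.279, 0.282], [-0.931, -0.349, -0.108, -0.506], [-0.002, 0.299, -0.954, 0.373], [0.0, 0.0, 0.0, 1.0]]
```

View pics/scene0.png

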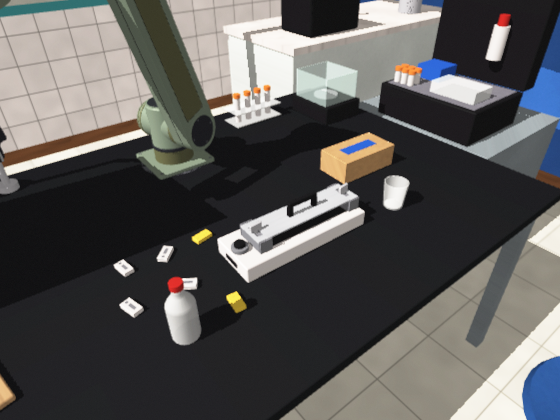

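View pics/side0.png

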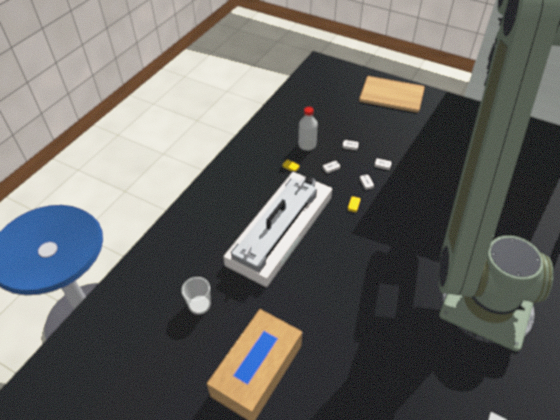

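View pics/wrist0.png

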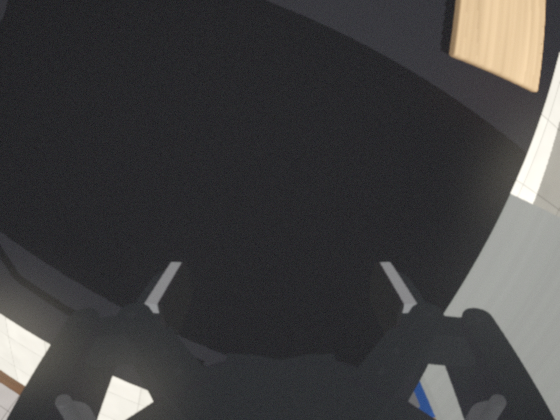

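Scene view: reader with cover about (290,220), screws about (256,228) and (342,190). White cartridges are at (124,268), (166,254), (188,284) and (132,307), with yellow look-alikes at (202,237) and (237,302). The side view shows the same four whites at (350,145), (383,164), (332,167) and (367,182), and yellows at (355,204) and (291,166). The wrist view shows only bench. Next I enlarge crops of both views to get pixels.

```bash
python3 - <<'E'
from h import *
a=cv2.imread("pics/scene0.png")[170:330,100:380];b=cv2.imread("pics/side0.png")[125:285,215:405]
a=cv2.resize(a,None,fx=2.85,fy=2.85,interpolation=cv2.INTER_CUBIC)
cv2.imwrite("pics/c1.png",a)
cv2.imwrite("pics/c2.png",cv2.resize(b,None,fx=3.7,fy=3.7,interpolation=cv2.INTER_CUBIC))
# white cartridge rough positions
s=load("scene0");d=load("side0")
for p,q in [((124,268),(383,164)),((166,254),(367,182)),((188,284),(332,167)),((132,307),(350,145)),((202,237),(355,204)),((237,302),(291,166)),((256,226),None),((342,188),None)]:
    r=[ray(s,*p)]
    if q: t,e=tri(r[0],ray(d,*q)); print(p,t.round(3),np.round(e,4))
E
```

```text
(124, 268) [ 0.438 -0.351  0.004] [0.0017 0.0017]
(166, 254) [ 0.453 -0.25   0.004] [0.0027 0.0027]
(188, 284) [ 0.581 -0.256  0.004] [0.0039 0.0039]
(132, 307) [ 0.571 -0.383  0.005] [0.0011 0.0011]
(202, 237) [ 0.449 -0.145  0.003] [0.0033 0.0033]
(237, 302) [ 0.7   -0.196  0.004] [0.0024 0.0024]
```

View pics/c1.png

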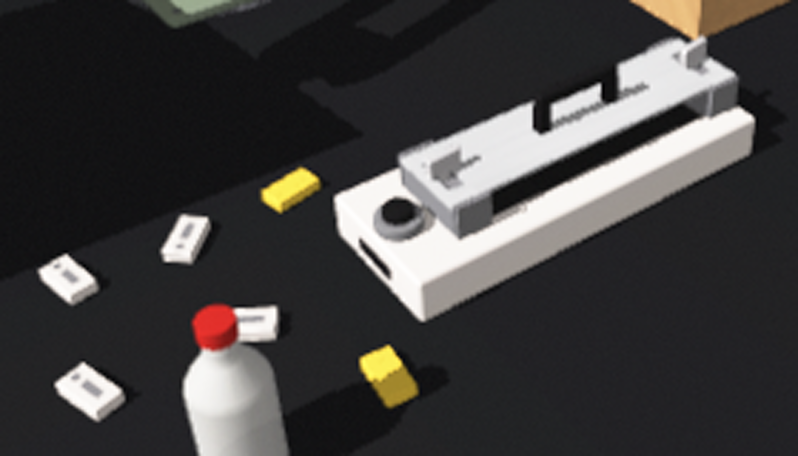

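View pics/c2.png

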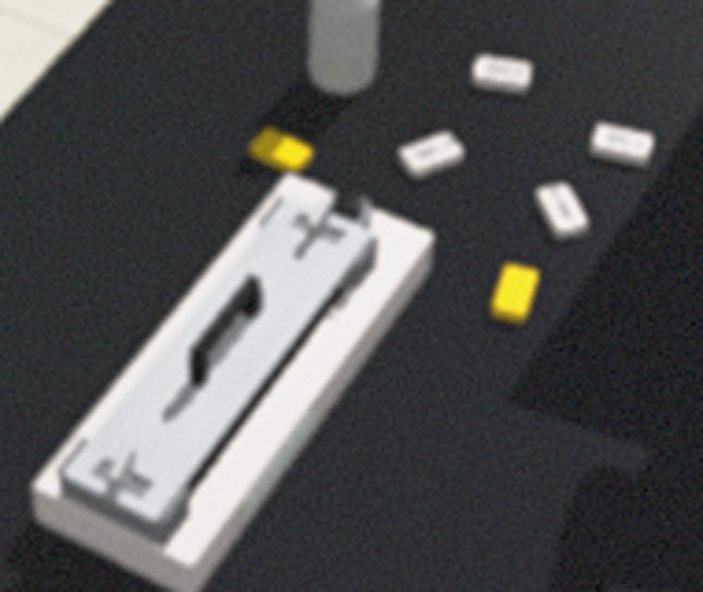

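The crops show corners and cartridge edges clearly. Whites have windows on top; the two yellow blocks are decoys. I fit the reader pose from the deck corners.

```bash
python3 - <<'E'
from h import *
from scipy.optimize import least_squares
s=load("scene0");d=load("side0")
S=lambda u,v:(100+u/2.85-.3,170+v/2.85-.3); D=lambda u,v:(215+u/3.7-.3,125+v/3.7-.3)
obs=[(s,S(336,198),(-.07,-.215,.045)),(s,S(424,287),(.07,-.215,.045)),(s,S(753,121),(.07,.165,.045)),
(d,D(434,236),(-.07,-.215,.045)),(d,D(290,173),(.07,-.215,.045)),(d,D(35,490),(.07,.165,.045)),(d,D(190,566),(-.07,.165,.045))]
def W(p,m): c,n=np.cos(p[2]),np.sin(p[2]); return np.array([p[0]+c*m[0]-n*m[1],p[1]+n*m[0]+c*m[1],m[2]+p[3]])
f=lambda p:np.concatenate([np.array(proj(c,W(p,m)))-q for c,q,m in obs])
r=least_squares(f,[.62,.05,0,0]);print(r.x.round(4),np.degrees(r.x[2]),r.fun.round(1))
p=r.x
for n,m in dict(s0=(0,-.143,.101),s1=(0,.143,.101),h=(0,0,.115),btn=(0,-.19,.06)).items():
    w=W(p,m);print(n,w.round(3),np.round((np.array(proj(s,w))-[100,170])*2.85),np.round((np.array(proj(d,w))-[215,125])*3.7))
print("btn",tri(ray(s,*S(399,211)),ray(d,*D(352,207))))
np.save("reader.npy",p)
# tool-down helper orientation now
E
cat >> h.py <<'E'
from scipy.spatial.transform import Rotation as R
def go(pos,yaw,step=None):
    """deltas from current commanded (measured) pose to tool-down pose; yaw = world angle of tool x axis (deg)"""
    s=sensors.get_obs(); A=np.array(s["tool_rot"]); p=np.array(s["eef_pos"])
    c,n=np.cos(np.radians(yaw)),np.sin(np.radians(yaw))
    B=np.array([[c,n,0],[n,-c,0],[0,0,-1.]])
    sh=A.T@(np.array(pos)-p)/.1; rv=R.from_matrix(A.T@B).as_rotvec(degrees=True)/90
    print("shift",sh.round(3),"turn",rv.round(3),"yawnow",round(np.degrees(np.arctan2(A[1,0],A[0,0])),2),"j6",round(float(s["qpos"][5]),1))
E
```

```text
[ 0.6018  0.0737 -0.0236 -0.0035] -1.3533251287643684 [-1.4  0.1 -1.8  0.2  0.5 -0.9 -0.7 -0.2 -1.5  0.4 -1.4  0.1  0.4  1.3]
s0 [ 0.598 -0.069  0.097] [441. 155.] [316. 211.]
s1 [0.605 0.217 0.097] [690.  44.] [120. 462.]
h [0.602 0.074 0.111] [574.  83.] [223. 317.]
btn [ 0.597 -0.116  0.056] [397. 214.] [342. 210.]
btn (array([ 0.59352058, -0.11644093,  0.06034876]), [np.float64(0.0038045719245208974), np.float64(0.003804571924520992)])
```

The reader fit is good to about 1.5 px: origin ≈ (0.602, 0.074), yaw −1.35°. Button height and handle position are consistent. I move above it for wrist views.

>>> carry_out(deltas=[[[1, -0.5, -0.2, 0, 0, 0, 1], [1, -0.5, -0.2, 0, 0, 0, 1], [1, -0.5, -0.2, 0, 0, 0, 1], [1, -0.5, -0.2, 0, 0, 0, 1]]])

```text
time: 0.48
eef_pos: [0.2882, -0.4487, 0.2524]
tool_rot: [[0.929, 0.37, 0.003], [0.37, -0.929, 0.001], [0.003, 0.0, -1.0]]
ft_force: [-1.0, 0.2, 0.1]
gripper_width: 0.0854
gripper_force: 0.0
```

>>> carry_out(deltas=[[[1, -0.5, 0, 0, 0, 0, 1], [1, -0.5, 0, 0, 0, 0, 1], [1, -0.5, 0, 0, 0, 0, 1], [1, -0.5, 0, 0, 0, 0, 1]]])

```text
time: 0.82
eef_pos: [0.3624, -0.3656, 0.2511]
tool_rot: [[0.929, 0.37, 0.001], [0.37, -0.929, 0.002], [0.002, -0.001, -1.0]]
ft_force: [-1.1, -0.4, 0.0]
gripper_width: 0.0852
gripper_force: 0.0
```

>>> carry_out(deltas=[[[1, -0.5, 0, 0, 0, 0, 1], [1, -0.5, 0, 0, 0, 0, 1], [1, -0.5, 0, 0, 0, 0, 1], [1, -0.5, 0, 0, 0, 0, 1]]])

```text
time: 1.15
eef_pos: [0.4371, -0.2831, 0.251]
tool_rot: [[0.929, 0.37, 0.001], [0.37, -0.929, 0.002], [0.002, -0.001, -1.0]]
ft_force: [0.5, -0.4, -0.4]
gripper_width: 0.0852
gripper_force: 0.0
```

>>> carry_out(deltas=[[[1, -0.5, 0, 0, 0, 0, 1], [1, -0.5, 0, 0, 0, 0, 1], [1, -0.5, 0, 0, 0, 0, 1], [1, -0.5, 0, 0, 0, 0, 1]]])

```text
time: 1.48
eef_pos: [0.5121, -0.2004, 0.2507]
tool_rot: [[0.929, 0.37, 0.001], [0.37, -0.929, 0.001], [0.001, -0.001, -1.0]]
ft_force: [0.3, -0.2, 0.2]
gripper_width: 0.0854
gripper_force: 0.0
```

>>> carry_out(deltas=[[[1, -0.5, 0, 0, 0, -0.746, 1], [1, -0.5, 0, 0, 0, -0.746, 1], [1, -0.5, 0, 0, 0, -0.746, 1], [1, -0.5, 0, 0, 0, -0.746, 1], [1, -0.5, 0, 0, 0, -0.746, 1], [1, -0.5, 0, 0, 0, -0.746, 1], [1, -0.5, 0, 0, 0, -0.746, 1], [1, -0.5, 0, 0, 0, -0.746, 1], [1, -0.5, 0, 0, 0, -0.746, 1], [1, -0.5, 0, 0, 0, -0.746, 1], [1, -0.5, 0, 0, 0, -0.746, 1], [1, -0.5, 0, 0, 0, -0.746, 1]]])

```text
time: 2.48
eef_pos: [0.5838, -0.1208, 0.251]
tool_rot: [[0.027, 1.0, -0.001], [1.0, -0.027, -0.001], [-0.001, -0.001, -1.0]]
ft_force: [0.4, 0.2, -0.9]
gripper_width: 0.0853
gripper_force: 0.0
```

```bash
python3 - <<'E'
from h import *
st(); c=snap("wrist","w1")
img=c["img"].copy(); cv2.imwrite("pics/w1v.png",cv2.resize(img,(800,600),interpolation=cv2.INTER_CUBIC))
p=np.load("reader.npy")
for y in(-.143,.143): 
    w=[p[0]-np.sin(p[2])*y,p[1]+np.cos(p[2])*y,.101]; print(np.round(np.array(proj(c,w,True))*800/560))
E
```

```text
{'time': 2.4833, 'eef_pos': [0.5838, -0.1208, 0.251], 'tool_rot': [[0.0267, 0.9996, -0.0006], [0.9996, -0.0267, -0.0006], [-0.0006, -0.0006, -1.0]], 'ft_force': [0.4292, 0.1804, -0.8833], 'gripper_width': 0.0853, 'qpos': [-12.7778, 19.6216, 84.8193, -0.0417, 75.5881, -11.2374]}
[421. 193.]
[ 418. -185.]
```

View pics/w1v.png

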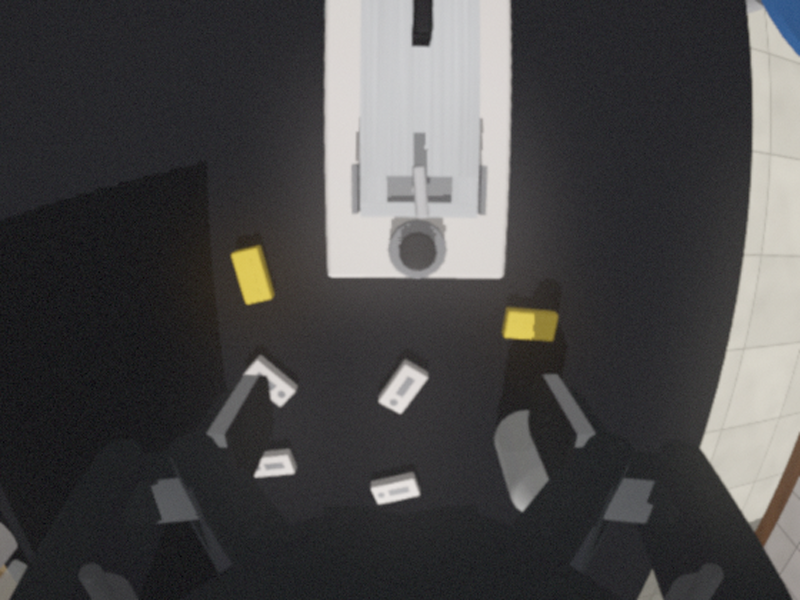

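The wrist view shows screw0's wing centred at (420,193) in the 800 px picture, against a predicted (421,193). The button is at (417,247), the four white cartridges lie near the bottom, and the yellow decoys are at (252,275) and (530,325). Descending onto screw0.

>>> carry_out(deltas=[[[0.524, 0.128, 0.9, 0, 0, 0, 0.5], [0.524, 0.128, 0.9, 0, 0, 0, 0.5], [0.524, 0.128, 0.9, 0, 0, 0, 0.5], [0.524, 0.128, 0.9, 0, 0, 0, 0.5], [0.524, 0.128, 0.9, 0, 0, 0, 0.5]]])

```text
time: 2.95
eef_pos: [0.598, -0.0676, 0.1607]
tool_rot: [[0.024, 1.0, -0.002], [1.0, -0.024, -0.001], [-0.001, -0.002, -1.0]]
ft_force: [0.1, -0.6, 0.8]
gripper_width: 0.0426
gripper_force: 0.0
```

>>> carry_out(deltas=[[[0, 0, 0.4, 0, 0, 0, 0.5], [0, 0, 0.4, 0, 0, 0, 0.5], [0, 0, 0.74, 0, 0, 0, 0.5], [0, 0, 0.74, 0, 0, 0, 0.5], [0, 0, 0.74, 0, 0, 0, 0.5], [0, 0, 0.74, 0, 0, 0, 0.5]]])

```text
time: 3.45
eef_pos: [0.5997, -0.0681, 0.0899]
tool_rot: [[0.025, 1.0, 0.003], [1.0, -0.025, -0.001], [-0.001, 0.003, -1.0]]
ft_force: [0.5, -0.1, -0.3]
gripper_width: 0.0424
gripper_force: 0.0
```

>>> carry_out(deltas=[[[0, 0, 0, 0, 0, 0, 0], [0, 0, 0, 0, 0, 0, 0], [0, 0, 0, 0, 0, 0, 0], [0, 0, 0, 0, 0, 0, 0], [0, 0, 0, 0, 0, 0, 0], [0, 0, 0, 0, 0, 0, 0], [0, 0, 0, 0, 0, 0, 0], [0, 0, 0, 0, 0, 0, 0]]])

```text
time: 4.12
eef_pos: [0.5977, -0.0673, 0.0889]
tool_rot: [[0.024, 1.0, -0.001], [1.0, -0.024, -0.0], [-0.0, -0.001, -1.0]]
ft_force: [-3.7, 0.1, 7.5]
gripper_width: 0.0058
gripper_force: 59.7
```

>>> carry_out(deltas=[[[0, 0, 0, 0, 0, -0.08, 0], [0, 0, 0, 0, 0, -0.16, 0], [0, 0, 0, 0, 0, -0.24, 0], [0, 0, 0, 0, 0, -0.31, 0], [0, 0, 0, 0, 0, -0.38, 0], [0, 0, 0, 0, 0, -0.45, 0], [0, 0, 0, 0, 0, -0.52, 0], [0, 0, 0, 0, 0, -0.52, 0]]])

```text
time: 4.78
eef_pos: [0.5968, -0.0677, 0.0889]
tool_rot: [[-0.715, 0.699, -0.003], [0.699, 0.715, -0.001], [0.001, -0.003, -1.0]]
ft_force: [-6.7, -1.6, 8.5]
gripper_width: 0.0062
gripper_force: 59.9
```

>>> carry_out(deltas=[[[0, 0, 0, 0, 0, -0.08, 0], [0, 0, 0, 0, 0, -0.16, 0], [0, 0, 0, 0, 0, -0.24, 0], [0, 0, 0, 0, 0, -0.31, 0], [0, 0, 0, 0, 0, -0.38, 0], [0, 0, 0, 0, 0, -0.43, 0], [0, 0, 0, 0, 0, -0.46, 0], [0, 0, 0, 0, 0, -0.46, 0]]])

```text
time: 5.45
eef_pos: [0.5964, -0.0685, 0.0889]
tool_rot: [[-0.999, 0.053, -0.003], [0.053, 0.999, -0.002], [0.003, -0.002, -1.0]]
ft_force: [-7.1, -4.0, 9.4]
gripper_width: 0.0061
gripper_force: 59.9
```

```bash
python3 - <<'E'
from h import *
s=st(); print(np.round(s["moment"],2)); go([0,0,0],178.65)
c=snap("wrist","w2"); cv2.imwrite("pics/w2v.png",c["img"])
E
```

```text
{'time': 5.45, 'eef_pos': [0.5964, -0.0685, 0.0889], 'tool_rot': [[-0.9986, 0.0531, -0.0034], [0.0531, 0.9986, -0.0022], [0.0033, -0.0024, -1.0]], 'ft_force': [-7.0589, -3.9678, 9.4263], 'gripper_width': 0.0061, 'qpos': [-7.5671, 27.4506, 97.2694, -0.1847, 55.459, -94.42]}
[-0.57  1.14  0.06]
shift [5.989 0.369 0.909] turn [-0.001 -0.002 -0.019] yawnow 176.96 j6 -94.4
```

View pics/w2v.png

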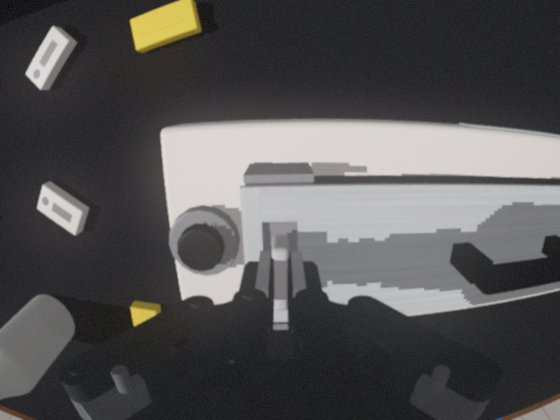

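The wing now lies along x between the fingers, turned about 88°, so screw0 is loose. I release it and go to screw1.

>>> carry_out(deltas=[[[0, 0, 0, 0, 0, 0, 0.5], [0, 0, 0, 0, 0, 0, 0.5], [0, 0, 0, 0, 0, 0, 0.5], [0, 0, 0, 0, 0, 0, 0.5], [0, 0, -0.4, 0, 0, 0, 0.5], [0, 0, -0.8, 0, 0, 0, 0.5], [0, 0, -0.8, 0, 0, 0, 0.5]]])

```text
time: 6.08
eef_pos: [0.603, -0.0677, 0.1752]
tool_rot: [[-0.998, 0.055, 0.015], [0.055, 0.998, -0.002], [-0.015, -0.001, -1.0]]
ft_force: [0.6, 0.3, 0.3]
gripper_width: 0.0427
gripper_force: 0.0
```

>>> carry_out(deltas=[[[0, 0.95, 0, 0, 0, 0, 0.5], [0, 0.95, 0, 0, 0, 0, 0.5], [0, 0.95, 0, 0, 0, 0, 0.5], [0, 0.95, 0, 0, 0, 0, 0.5]]])

```text
time: 6.42
eef_pos: [0.6038, 0.0306, 0.1672]
tool_rot: [[-0.999, 0.051, 0.0], [0.051, 0.999, 0.001], [-0.0, 0.001, -1.0]]
ft_force: [0.3, -0.7, 0.6]
gripper_width: 0.0428
gripper_force: 0.0
```

>>> carry_out(deltas=[[[0, 0.95, 0, 0, 0, 0, 0.5], [0, 0.95, 0, 0, 0, 0, 0.5], [0, 0.95, 0, 0, 0, 0, 0.5], [0, 0.95, 0, 0, 0, 0, 0.5]]])

```text
time: 6.75
eef_pos: [0.6091, 0.1244, 0.1669]
tool_rot: [[-0.999, 0.052, 0.0], [0.052, 0.999, 0.0], [-0.0, 0.0, -1.0]]
ft_force: [-0.0, -0.4, 0.2]
gripper_width: 0.0427
gripper_force: 0.0
```

>>> carry_out(deltas=[[[0.07, 0.955, 0, 0, 0, 0.98, 0.5], [0.07, 0.955, 0, 0, 0, 0.98, 0.5], [0.07, 0.955, 0, 0, 0, 0.98, 0.5], [0.07, 0.955, 0, 0, 0, 0.98, 0.5], [0.07, 0.955, 0, 0, 0, 0.98, 0.5], [0.07, 0.955, 0, 0, 0, 0.98, 0.5], [0.07, 0.955, 0, 0, 0, 0.98, 0.5], [0.07, 0.955, 0, 0, 0, 0.98, 0.5], [0.07, 0.955, 0, 0, 0, 0.98, 0.5], [0.07, 0.955, 0, 0, 0, 0.98, 0.5], [0.07, 0.955, 0, 0, 0, 0.98, 0.5], [0.07, 0.955, 0, 0, 0, 0.98, 0.5]]])

```text
time: 7.75
eef_pos: [0.6077, 0.2157, 0.167]
tool_rot: [[-0.016, 1.0, -0.0], [1.0, 0.016, -0.001], [-0.001, -0.0, -1.0]]
ft_force: [0.4, 0.1, 0.0]
gripper_width: 0.0428
gripper_force: 0.0
```

```bash
python3 - <<'E'
from h import *
st(); c=snap("wrist","w3"); cv2.imwrite("pics/w3v.png",c["img"]); go([.6045,.217,.088],88.65)
print(np.round(proj(c,[.6052,.2167,.101],True)))
E
```

```text
{'time': 7.75, 'eef_pos': [0.6077, 0.2157, 0.167], 'tool_rot': [[-0.0158, 0.9999, -0.0001], [0.9999, 0.0158, -0.0014], [-0.0014, -0.0002, -1.0]], 'ft_force': [0.3617, 0.1432, 0.0017], 'gripper_width': 0.0428, 'qpos': [18.5615, 27.0315, 85.3543, -0.0824, 67.6481, 17.6877]}
shift [ 0.014 -0.032  0.791] turn [-0.     0.001  0.023] yawnow 90.69 j6 17.9
[276. 221.]
```

View pics/w3v.png

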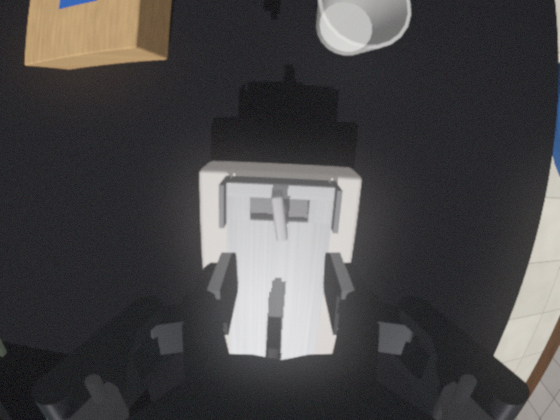

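Screw1's wing is at (279,218), against a predicted (276,221). Carton and cup are well clear. Gripping and turning.

>>> carry_out(deltas=[[[0.02, -0.02, 0.4, 0, 0, 0.023, 0.5], [0.02, -0.02, 0.4, 0, 0, 0.023, 0.5], [0.02, -0.02, 0.78, 0, 0, 0.023, 0.5], [0.02, -0.02, 0.78, 0, 0, 0.023, 0.5], [0.02, -0.02, 0.78, 0, 0, 0.023, 0.5], [0.02, -0.02, 0.78, 0, 0, 0.023, 0]]])

```text
time: 8.3
eef_pos: [0.606, 0.2197, 0.0907]
tool_rot: [[0.012, 1.0, 0.001], [1.0, -0.012, 0.0], [0.0, 0.001, -1.0]]
ft_force: [0.2, 0.1, 0.0]
gripper_width: 0.032
gripper_force: 0.0
```

>>> carry_out(deltas=[[[0, 0, 0, 0, 0, 0, 0], [0, 0, 0, 0, 0, 0, 0], [0, 0, 0, 0, 0, 0, 0], [0, 0, 0, 0, 0, 0, 0], [0, 0, 0, 0, 0, 0, 0], [0, 0, 0, 0, 0, 0, 0], [0, 0, 0, 0, 0, 0, 0]]])

```text
time: 8.88
eef_pos: [0.6068, 0.2202, 0.0916]
tool_rot: [[0.012, 1.0, 0.005], [1.0, -0.012, 0.001], [0.001, 0.005, -1.0]]
ft_force: [1.5, -0.9, 6.2]
gripper_width: 0.0057
gripper_force: 60.8
```

>>> carry_out(deltas=[[[0, 0, 0, 0, 0, -0.08, 0], [0, 0, 0, 0, 0, -0.16, 0], [0, 0, 0, 0, 0, -0.24, 0], [0, 0, 0, 0, 0, -0.31, 0], [0, 0, 0, 0, 0, -0.38, 0], [0, 0, 0, 0, 0, -0.45, 0], [0, 0, 0, 0, 0, -0.52, 0], [0, 0, 0, 0, 0, -0.52, 0]]])

```text
time: 9.55
eef_pos: [0.6047, 0.2193, 0.0915]
tool_rot: [[-0.723, 0.691, -0.0], [0.691, 0.723, -0.001], [-0.001, -0.001, -1.0]]
ft_force: [-3.5, -3.8, 9.7]
gripper_width: 0.0059
gripper_force: 61.3
```

>>> carry_out(deltas=[[[0, 0, 0, 0, 0, -0.08, 0], [0, 0, 0, 0, 0, -0.16, 0], [0, 0, 0, 0, 0, -0.24, 0], [0, 0, 0, 0, 0, -0.31, 0], [0, 0, 0, 0, 0, -0.38, 0], [0, 0, 0, 0, 0, -0.43, 0], [0, 0, 0, 0, 0, -0.46, 0], [0, 0, 0, 0, 0, -0.46, 0]]])

```text
time: 10.22
eef_pos: [0.604, 0.2175, 0.0915]
tool_rot: [[-0.999, 0.042, -0.002], [0.042, 0.999, -0.005], [0.002, -0.005, -1.0]]
ft_force: [-4.2, -8.4, 11.5]
gripper_width: 0.0059
gripper_force: 61.6
```

>>> carry_out(deltas=[[[0, 0, 0, 0, 0, 0, 0.5], [0, 0, 0, 0, 0, 0, 0.5], [0, 0, 0, 0, 0, 0, 0.5], [0, 0, 0, 0, 0, 0, 0.5], [0, 0, -0.4, 0, 0, 0, 0.5], [0, 0, -0.8, 0, 0, 0, 0.5], [0, 0, -0.8, 0, 0, 0, 0.5]]])

```text
time: 10.8
eef_pos: [0.6094, 0.2219, 0.1774]
tool_rot: [[-0.999, 0.044, 0.014], [0.044, 0.999, 0.005], [-0.014, 0.006, -1.0]]
ft_force: [0.1, 0.0, 1.9]
gripper_width: 0.0428
gripper_force: 0.0
```

>>> carry_out(deltas=[[[0, -0.7, 0, 0, 0, 0, 0.5], [0, -0.7, 0, 0, 0, 0, 0.5], [0, -0.7, 0, 0, 0, 0, 0.5]]])

```text
time: 11.05
eef_pos: [0.6017, 0.1461, 0.1693]
tool_rot: [[-0.999, 0.047, -0.0], [0.047, 0.999, -0.002], [0.0, -0.002, -1.0]]
ft_force: [0.1, -0.6, 0.1]
gripper_width: 0.0424
gripper_force: 0.0
```

>>> carry_out(deltas=[[[-0.03, -0.725, 0, 0, 0, 0.989, 0.5], [-0.03, -0.725, 0, 0, 0, 0.989, 0.5], [-0.03, -0.725, 0, 0, 0, 0.989, 0.5], [-0.03, -0.725, 0, 0, 0, 0.989, 0.5], [-0.03, -0.725, 0, 0, 0, 0.989, 0.5], [-0.03, -0.725, 0, 0, 0, 0.989, 0.5], [-0.03, -0.725, 0, 0, 0, 0.989, 0.5], [-0.03, -0.725, 0, 0, 0, 0.989, 0.5], [-0.03, -0.725, 0, 0, 0, 0.989, 0.5], [-0.03, -0.725, 0, 0, 0, 0.989, 0.5], [-0.03, -0.725, 0, 0, 0, 0.989, 0.5], [-0.03, -0.725, 0, 0, 0, 0.989, 0.5]]])

```text
time: 12.05
eef_pos: [0.6021, 0.0783, 0.1689]
tool_rot: [[-0.021, 1.0, -0.0], [1.0, 0.021, 0.0], [0.0, 0.0, -1.0]]
ft_force: [0.5, -0.0, -0.2]
gripper_width: 0.0425
gripper_force: 0.0
```

```bash
python3 - <<'E'
from h import *
st(); c=snap("wrist","w4"); go([.601,.075,.093],88.6)
b=camera("side"); np.savez("pics/side4.npz",**{k:np.array(v) for k,v in b.items()})
i=c["img"]; j=cv2.resize(b["img"][125:285,215:405],(500,420),interpolation=cv2.INTER_CUBIC)
cv2.imwrite("pics/w4v.png",np.hstack([i[:,130:430],j]))
for p in ([.601,.075,.119],[.6045,.218,.101]): print(np.round(proj(c,p,True)))
E
```

```text
{'time': 12.05, 'eef_pos': [0.6021, 0.0783, 0.1689], 'tool_rot': [[-0.0207, 0.9998, -0.0], [0.9998, 0.0207, 0.0004], [0.0004, 0.0, -1.0]], 'ft_force': [0.4523, -0.0324, -0.1613], 'gripper_width': 0.0425, 'qpos': [6.3129, 23.6706, 90.7084, 0.0271, 65.6185, 5.1164]}
shift [-0.033 -0.011  0.76 ] turn [-0.    -0.     0.026] yawnow 90.97 j6 5.3
[278. 236.]
[288.  13.]
```

View pics/w4v.png

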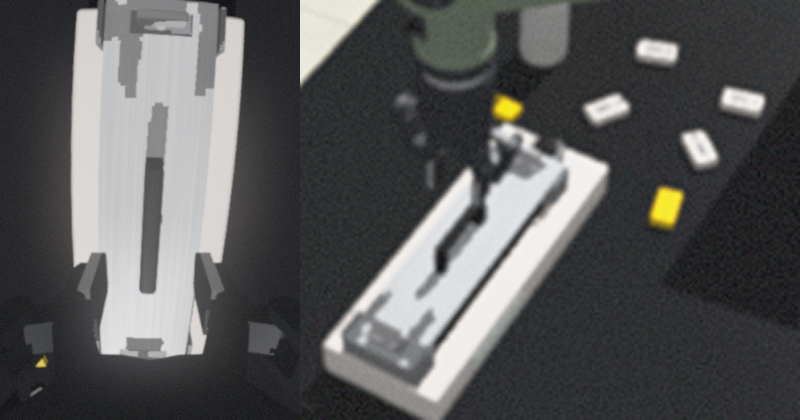

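The handle is at about (281,225) under the tool, screw1's wing lies along x, and nothing else has moved. I grip the handle.

>>> carry_out(deltas=[[[-0.03, -0.01, 0.4, 0, 0, 0.026, 0.5], [-0.03, -0.01, 0.4, 0, 0, 0.026, 0.5], [-0.03, -0.01, 0.76, 0, 0, 0.026, 0.5], [-0.03, -0.01, 0.76, 0, 0, 0.026, 0.5], [-0.03, -0.01, 0.76, 0, 0, 0.026, 0.5], [-0.03, -0.01, 0.76, 0, 0, 0.026, 0], [-0.03, -0.01, 0.76, 0, 0, 0.026, 0], [-0.03, -0.01, 0.76, 0, 0, 0.026, 0], [-0.03, -0.01, 0.76, 0, 0, 0.026, 0], [-0.03, -0.01, 0.76, 0, 0, 0.026, 0], [-0.03, -0.01, 0.76, 0, 0, 0.026, 0], [-0.03, -0.01, 0.76, 0, 0, 0.026, 0]]])

```text
time: 13.15
eef_pos: [0.6022, 0.0748, 0.0954]
tool_rot: [[0.014, 1.0, 0.004], [1.0, -0.014, 0.0], [0.001, 0.004, -1.0]]
ft_force: [0.1, 2.0, 6.7]
gripper_width: 0.0107
gripper_force: 60.3
```

>>> carry_out(deltas=[[[0, 0, -0.1, 0, 0, 0, 0], [0, 0, -0.2, 0, 0, 0, 0], [0, 0, -0.3, 0, 0, 0, 0], [0, 0, -0.4, 0, 0, 0, 0], [0, 0, -0.5, 0, 0, 0, 0], [0, 0, -0.6, 0, 0, 0, 0], [0, 0, -0.7, 0, 0, 0, 0], [0, 0, -0.8, 0, 0, 0, 0], [0, 0, -0.8, 0, 0, 0, 0]]])

```text
time: 13.9
eef_pos: [0.6023, 0.0747, 0.1761]
tool_rot: [[0.014, 1.0, 0.005], [1.0, -0.014, 0.0], [0.0, 0.005, -1.0]]
ft_force: [0.4, 0.3, -3.6]
gripper_width: 0.011
gripper_force: 58.9
```

```bash
python3 - <<'E'
from h import *
st(); c=load("w3")
print("carton corners", atz(c,165,58,0,True).round(3), atz(c,27,66,0,True).round(3))
b=snap("side","side5");a=snap("scene","scene5")
cv2.imwrite("pics/v5.png",np.hstack([cv2.resize(a["img"][120:330,80:400],(440,289)),cv2.resize(b["img"][100:310,170:430],(358,289))]))
E
```

```text
{'time': 13.9, 'eef_pos': [0.6023, 0.0747, 0.1761], 'tool_rot': [[0.0142, 0.9999, 0.0048], [0.9999, -0.0142, 0.0004], [0.0005, 0.0048, -1.0]], 'ft_force': [0.3731, 0.2654, -3.5701], 'gripper_width': 0.011, 'qpos': [5.9872, 23.2036, 90.3688, -0.0067, 66.152, 6.8048]}
carton corners [0.494 0.344 0.   ] [0.311 0.362 0.   ]
```

View pics/v5.png

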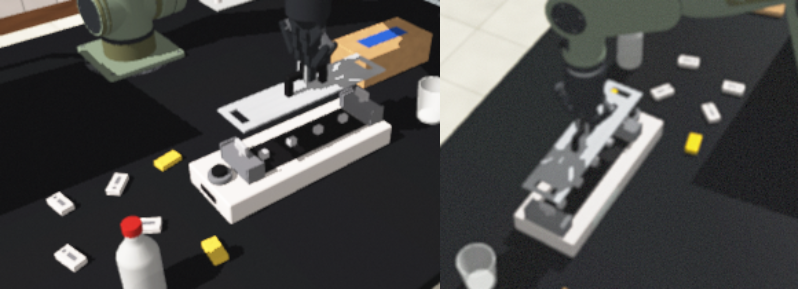

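The cover is lifted (3.6 N) and clear of both screws. I carry it to the free bench at (0.40, 0.09).

>>> carry_out(deltas=[[[0, -0.25, 0, 0, 0, 0, 0], [0, -0.5, 0, 0, 0, 0, 0], [0.06, -0.75, 0, 0, 0, 0, 0], [0.06, -1, 0, 0, 0, 0, 0], [0.06, -1, 0, 0, 0, 0, 0]]])

```text
time: 14.42
eef_pos: [0.4947, 0.0818, 0.172]
tool_rot: [[0.013, 1.0, -0.009], [1.0, -0.013, -0.001], [-0.001, -0.009, -1.0]]
ft_force: [-0.8, -0.6, -4.9]
gripper_width: 0.0107
gripper_force: 59.4
```

>>> carry_out(deltas=[[[0, -0.25, 0, 0, 0, 0, 0], [0, -0.5, 0, 0, 0, 0, 0], [0.06, -0.75, 0, 0, 0, 0, 0], [0.06, -1, 0, 0, 0, 0, 0], [0.06, -1, 0, 0, 0, 0, 0], [0.06, -1, 0, 0, 0, 0, 0]]])

```text
time: 14.92
eef_pos: [0.4, 0.0893, 0.1731]
tool_rot: [[0.014, 1.0, -0.0], [1.0, -0.014, -0.0], [-0.0, -0.0, -1.0]]
ft_force: [1.2, 0.2, -4.1]
gripper_width: 0.0111
gripper_force: 59.7
```

>>> carry_out(deltas=[[[0, 0, 0.2, 0, 0, 0, 0], [0, 0, 0.4, 0, 0, 0, 0], [0, 0, 0.6, 0, 0, 0, 0], [0, 0, 0.8, 0, 0, 0, 0], [0, 0, 1, 0, 0, 0, 0], [0, 0, 1, 0, 0, 0, 0], [0, 0, 1, 0, 0, 0, 0]]])

```text
time: 15.5
eef_pos: [0.4016, 0.0893, 0.0727]
tool_rot: [[0.014, 1.0, -0.002], [1.0, -0.014, -0.001], [-0.001, -0.002, -1.0]]
ft_force: [0.1, -0.7, -3.8]
gripper_width: 0.0107
gripper_force: 59.8
```

>>> carry_out(deltas=[[[0, 0, 0.15, 0, 0, 0, 0], [0, 0, 0.3, 0, 0, 0, 0], [0, 0, 0.4, 0, 0, 0, 0], [0, 0, 0.45, 0, 0, 0, 0], [0, 0, 0.48, 0, 0, 0, 0], [0, 0, 0.5, 0, 0, 0, 0], [0, 0, 0.51, 0, 0, 0, 0], [0, 0, 0.51, 0, 0, 0, 0]]])

```text
time: 16.17
eef_pos: [0.4017, 0.0895, 0.0228]
tool_rot: [[0.014, 1.0, 0.001], [1.0, -0.014, 0.0], [0.0, 0.001, -1.0]]
ft_force: [1.0, 0.9, -4.3]
gripper_width: 0.011
gripper_force: 59.7
```

>>> carry_out(deltas=[[[0, 0, 0.01, 0, 0, 0, 0], [0, 0, 0.02, 0, 0, 0, 0], [0, 0, 0.03, 0, 0, 0, 0], [0, 0, 0.03, 0, 0, 0, 0]]])

```text
time: 16.5
eef_pos: [0.4015, 0.0895, 0.0204]
tool_rot: [[0.014, 1.0, 0.001], [1.0, -0.014, 0.0], [0.0, 0.001, -1.0]]
ft_force: [-1.7, -1.3, 8.0]
gripper_width: 0.0107
gripper_force: 61.6
```

Cover is on the bench (8 N contact). I release, rise and go look at the cartridges.

>>> carry_out(deltas=[[[0, 0, -0.01, 0, 0, 0, 0.5], [0, 0, -0.01, 0, 0, 0, 0.5], [0, 0, -0.01, 0, 0, 0, 0.5], [0, 0, -0.01, 0, 0, 0, 0.5], [0, 0, -0.01, 0, 0, 0, 0.5], [0, 0, -0.3, 0, 0, 0, 0.5], [0, 0, -0.6, 0, 0, 0, 0.5], [0, 0, -1, 0, 0, 0, 0.5]]])

```text
time: 17.17
eef_pos: [0.3994, 0.089, 0.1188]
tool_rot: [[0.014, 1.0, -0.005], [1.0, -0.014, -0.001], [-0.001, -0.005, -1.0]]
ft_force: [1.1, 0.2, -0.5]
gripper_width: 0.0428
gripper_force: 0.0
```

>>> carry_out(deltas=[[[-0.5, 0.1, -1, 0, 0, 0, 0.5], [-0.5, 0.1, -1, 0, 0, 0, 0.5], [-0.5, 0.1, -1, 0, 0, 0, 0.5], [-0.5, 0.1, -1, 0, 0, 0, 0.5]]])

```text
time: 17.5
eef_pos: [0.414, 0.0378, 0.2247]
tool_rot: [[0.016, 1.0, 0.012], [1.0, -0.016, -0.0], [-0.0, 0.012, -1.0]]
ft_force: [0.5, 0.0, -0.2]
gripper_width: 0.0427
gripper_force: 0.0
```

>>> carry_out(deltas=[[[-1, 0.2, -0.3, 0, 0, 0, 0.5], [-1, 0.2, -0.3, 0, 0, 0, 0.5], [-1, 0.2, -0.3, 0, 0, 0, 0.5], [-1, 0.2, -0.3, 0, 0, 0, 0.5]]])

```text
time: 17.83
eef_pos: [0.4303, -0.0641, 0.2499]
tool_rot: [[0.018, 1.0, 0.002], [1.0, -0.018, -0.002], [-0.002, 0.002, -1.0]]
ft_force: [-0.6, 0.3, -0.4]
gripper_width: 0.0425
gripper_force: 0.0
```

>>> carry_out(deltas=[[[-1, 0.2, 0, 0, 0, 0, 0.5], [-1, 0.2, 0, 0, 0, 0, 0.5], [-1, 0.2, 0, 0, 0, 0, 0.5], [-1, 0.2, 0, 0, 0, 0, 0.5]]])

```text
time: 18.17
eef_pos: [0.448, -0.1637, 0.248]
tool_rot: [[0.018, 1.0, -0.001], [1.0, -0.018, -0.0], [-0.0, -0.001, -1.0]]
ft_force: [0.2, 0.7, 0.2]
gripper_width: 0.043
gripper_force: 0.0
```

>>> carry_out(deltas=[[[-1, 0.2, 0, 0, 0, 0, 0.5], [-1, 0.2, 0, 0, 0, 0, 0.5], [-1, 0.2, 0, 0, 0, 0, 0.5], [-1, 0.2, 0, 0, 0, 0, 0.5]]])

```text
time: 18.5
eef_pos: [0.4667, -0.2633, 0.2479]
tool_rot: [[0.017, 1.0, -0.001], [1.0, -0.017, 0.0], [0.0, -0.001, -1.0]]
ft_force: [-0.2, 1.0, 0.4]
gripper_width: 0.043
gripper_force: 0.0
```

>>> carry_out(deltas=[[[-1, 0.2, 0, 0, 0, 0, 0.5], [-1, 0.2, 0, 0, 0, 0, 0.5], [-1, 0.2, 0, 0, 0, 0, 0.5], [-1, 0.2, 0, 0, 0, 0, 0.5], [-1, 0.2, 0, 0, 0, 0, 0.5]]])

```text
time: 18.92
eef_pos: [0.4847, -0.3602, 0.2481]
tool_rot: [[0.014, 1.0, -0.002], [1.0, -0.014, 0.003], [0.003, -0.002, -1.0]]
ft_force: [0.0, 0.4, -0.5]
gripper_width: 0.0425
gripper_force: 0.0
```

```bash
cat >> h.py <<'E'
def blobs(tag, z=.010, fish=True, draw=None, rng=(.38,.75,-.5,-.12)):
    """white & yellow blocks on the bench: rotated rect of world projection at height z"""
    c=load(tag); im=c["img"]; hsv=cv2.cvtColor(im,cv2.COLOR_BGR2HSV)
    m=((hsv[...,2]>110)).astype(np.uint8)
    n,l,stt,cen=cv2.connectedComponentsWithStats(m)
    for k in range(1,n):
        if not 60<stt[k,4]<6000: continue
        q=cv2.findContours((l==k).astype(np.uint8),cv2.RETR_EXTERNAL,cv2.CHAIN_APPROX_NONE)[0]
        q=max(q,key=len)[:,0]; w=np.array([atz(c,u,v,z,fish)[:2] for u,v in q])
        r=cv2.minAreaRect((w*1000).astype(np.float32)); (cx,cy),(a,b),t=r
        if not(rng[0]*1000<cx<rng[1]*1000 and rng[2]*1000<cy<rng[3]*1000): continue
        if a>b: a,b,t=b,a,t+90     # long axis dir = t+90
        sat=np.median(hsv[l==k][:,1])
        print("px",cen[k].round(0),"xy",round(cx/1000,4),round(cy/1000,4),"size",round(a),round(b),"longaxis",round((t+90)%180,1),"sat",sat)
E
python3 - <<'E'
from h import *
st(); snap("wrist","w6"); blobs("w6")
s=load("scene0"); print("bottle",tri(ray(s,176,287),ray(load("side0"),309,112)))
E
```

```text
{'time': 18.9167, 'eef_pos': [0.4847, -0.3602, 0.2481], 'tool_rot': [[0.0145, 0.9999, -0.0018], [0.9999, -0.0145, 0.0029], [0.0029, -0.0018, -1.0]], 'ft_force': [0.0097, 0.4174, -0.4579], 'gripper_width': 0.0425, 'qpos': [-37.7456, 20.4918, 83.9268, 0.0715, 75.7621, -36.933]}
px [251.   7.] xy 0.4535 -0.1611 size 22 30 longaxis 179.4 sat 109.0
px [412.   2.] xy 0.6461 -0.1435 size 7 52 longaxis 8.8 sat 6.0
px [448.  48.] xy 0.6987 -0.1972 size 31 55 longaxis 174.3 sat 138.0
px [252.  80.] xy 0.4541 -0.2493 size 30 51 longaxis 134.5 sat 0.0
px [362.  87.] xy 0.5817 -0.2569 size 30 52 longaxis 56.2 sat 0.0
px [242. 165.] xy 0.4393 -0.3503 size 31 52 longaxis 10.5 sat 0.0
px [350. 191.] xy 0.5706 -0.3828 size 32 53 longaxis 15.6 sat 0.0
px [219. 274.] xy 0.3978 -0.498 size 21 78 longaxis 72.9 sat 3.0
bottle (array([ 0.70354792, -0.32294109,  0.13652926]), [np.float64(0.002335250796270409), np.float64(0.0023352507962705587)])
```

View pics/w6.png

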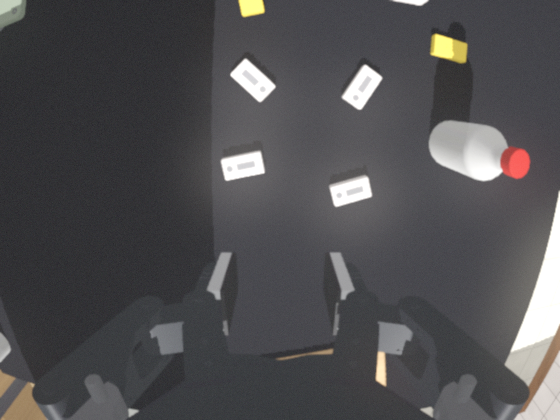

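Four white cartridges are in the wrist view: A (252,80), B (362,87), C (242,165), D (350,191). Their world positions match the scene/side triangulation, and their low saturation separates them from the two yellow decoys at (251,7) and (448,48). The bottle is at x≈0.70, clear of them. I pick D first.

>>> carry_out(deltas=[[[-0.214, 0.863, 1, 0, 0, 0.818, 0.65], [-0.214, 0.863, 1, 0, 0, 0.818, 0.65], [-0.214, 0.863, 1, 0, 0, 0.818, 0.65], [-0.214, 0.863, 1, 0, 0, 0.818, 0.65], [-0.214, 0.863, 1, 0, 0, 0.818, 0.65], [-0.214, 0.863, 1, 0, 0, 0.818, 0.65], [-0.214, 0.863, 1, 0, 0, 0.818, 0.65], [-0.214, 0.863, 1, 0, 0, 0.818, 0.65], [-0.214, 0.863, 1, 0, 0, 0.818, 0.65], [-0.214, 0.863, 1, 0, 0, 0.818, 0.65], [-0.214, 0.863, 1, 0, 0, 0.818, 0.65], [-0.214, 0.863, 1, 0, 0, 0.818, 0.65]]])

```text
time: 19.97
eef_pos: [0.5707, -0.3818, 0.1497]
tool_rot: [[0.963, 0.27, -0.0], [0.27, -0.963, 0.001], [-0.0, -0.001, -1.0]]
ft_force: [0.0, 0.3, 0.4]
gripper_width: 0.0555
gripper_force: 0.0
```

```bash
python3 - <<'E'
from h import *
st(); snap("wrist","w7"); blobs("w7"); go([.5706,-.3828,.003],15.6)
E
```

```text
{'time': 19.9667, 'eef_pos': [0.5707, -0.3818, 0.1497], 'tool_rot': [[0.963, 0.2696, -0.0004], [0.2696, -0.963, 0.0011], [-0.0001, -0.0011, -1.0]], 'ft_force': [0.0395, 0.2936, 0.3964], 'gripper_width': 0.0555, 'qpos': [-34.7556, 31.4277, 80.2247, 0.0408, 68.4013, 39.5881]}
px [126.  19.] xy 0.6962 -0.198 size 33 43 longaxis 175.1 sat 149.0
px [248.  27.] xy 0.7017 -0.3107 size 61 83 longaxis 102.8 sat 4.0
px [154. 148.] xy 0.5829 -0.2576 size 31 50 longaxis 55.8 sat 9.0
px [283. 193.] xy 0.5713 -0.3836 size 28 49 longaxis 15.6 sat 8.0
px [ 54. 238.] xy 0.4532 -0.1454 size 32 59 longaxis 100.2 sat 145.0
px [132. 263.] xy 0.4561 -0.2507 size 29 57 longaxis 135.2 sat 8.0
px [202. 277.] xy 0.4653 -0.3275 size 15 60 longaxis 175.7 sat 4.0
px [358. 277.] xy 0.5084 -0.4819 size 14 59 longaxis 35.6 sat 4.0
px [226. 304.] xy 0.4423 -0.3599 size 16 56 longaxis 0.0 sat 8.0
shift [-0.004  0.007  1.467] turn [-0.001  0.     0.001] yawnow 15.72 j6 39.5
```

>>> carry_out(deltas=[[[0, 0.02, 0.4, 0, 0, 0, 0.65], [0, 0.02, 0.8, 0, 0, 0, 0.65], [0, 0.02, 1, 0, 0, 0, 0.65], [0, 0.02, 1, 0, 0, 0, 0.65]]])

```text
time: 20.35
eef_pos: [0.568, -0.3828, 0.0438]
tool_rot: [[0.963, 0.27, -0.009], [0.27, -0.963, 0.007], [-0.007, -0.009, -1.0]]
ft_force: [-0.5, 0.4, -0.9]
gripper_width: 0.0556
gripper_force: 0.0
```

>>> carry_out(deltas=[[[0, 0, 0.2, 0, 0, 0, 0.65], [0, 0, 0.35, 0, 0, 0, 0.65], [0, 0, 0.43, 0, 0, 0, 0.65], [0, 0, 0.45, 0, 0, 0, 0.65], [0, 0, 0.45, 0, 0, 0, 0.65], [0, 0, 0.45, 0, 0, 0, 0], [0, 0, 0.45, 0, 0, 0, 0], [0, 0, 0.45, 0, 0, 0, 0], [0, 0, 0.45, 0, 0, 0, 0], [0, 0, 0.45, 0, 0, 0, 0], [0, 0, 0.45, 0, 0, 0, 0]]])

```text
time: 21.27
eef_pos: [0.572, -0.387, 0.0061]
tool_rot: [[0.963, 0.268, 0.002], [0.268, -0.963, -0.002], [0.002, 0.002, -1.0]]
ft_force: [-0.5, 1.2, 5.5]
gripper_width: 0.0238
gripper_force: 59.5
```

>>> carry_out(deltas=[[[0, 0, -0.2, 0, 0, 0, 0], [0, 0, -0.5, 0, 0, 0, 0], [0, 0, -0.9, 0, 0, 0, 0], [0, 0, -1, 0, 0, 0, 0], [0, 0, -1, 0, 0, 0, 0]]])

```text
time: 21.68
eef_pos: [0.5733, -0.3879, 0.1091]
tool_rot: [[0.963, 0.268, 0.007], [0.268, -0.963, -0.005], [0.006, 0.007, -1.0]]
ft_force: [-0.2, -0.7, 0.6]
gripper_width: 0.0239
gripper_force: 59.0
```

>>> carry_out(deltas=[[[0, 0, -0.3, 0, 0, 0, 0], [0.31, -0.87, -0.5, 0, 0, 0, 0], [0.31, -0.87, -0.5, 0, 0, 0, 0], [0.31, -0.87, -0.5, 0, 0, 0, 0], [0.31, -0.87, -0.5, 0, 0, 0, 0]]])

```text
time: 22.1
eef_pos: [0.5776, -0.2911, 0.1537]
tool_rot: [[0.962, 0.272, -0.001], [0.272, -0.962, 0.001], [-0.001, -0.002, -1.0]]
ft_force: [0.1, -0.4, -0.3]
gripper_width: 0.0236
gripper_force: 59.1
```

>>> carry_out(deltas=[[[0.31, -0.87, 0, 0, 0, 0, 0], [0.31, -0.87, 0, 0, 0, 0, 0], [0.31, -0.87, 0, 0, 0, 0, 0], [0.31, -0.87, 0, 0, 0, 0, 0]]])

```text
time: 22.43
eef_pos: [0.5838, -0.2003, 0.1528]
tool_rot: [[0.962, 0.271, -0.003], [0.271, -0.962, 0.001], [-0.002, -0.002, -1.0]]
ft_force: [-0.5, -0.1, -0.4]
gripper_width: 0.0239
gripper_force: 59.2
```

>>> carry_out(deltas=[[[0.31, -0.87, 0, 0, 0, 0, 0], [0.31, -0.87, 0, 0, 0, 0, 0], [0.31, -0.87, 0, 0, 0, 0, 0], [0.31, -0.87, 0, 0, 0, 0, 0]]])

```text
time: 22.77
eef_pos: [0.5909, -0.1094, 0.1534]
tool_rot: [[0.963, 0.271, -0.001], [0.271, -0.963, -0.0], [-0.001, -0.0, -1.0]]
ft_force: [0.3, -0.2, -0.8]
gripper_width: 0.0236
gripper_force: 59.3
```

>>> carry_out(deltas=[[[0.3, -0.86, 0, 0, 0, -0.811, 0], [0.3, -0.86, 0, 0, 0, -0.811, 0], [0.3, -0.86, 0, 0, 0, -0.811, 0], [0.3, -0.86, 0, 0, 0, -0.811, 0], [0.3, -0.86, 0, 0, 0, -0.811, 0], [0.3, -0.86, 0, 0, 0, -0.811, 0], [0.3, -0.86, 0, 0, 0, -0.811, 0], [0.3, -0.86, 0, 0, 0, -0.811, 0], [0.3, -0.86, 0, 0, 0, -0.811, 0], [0.3, -0.86, 0, 0, 0, -0.811, 0], [0.3, -0.86, 0, 0, 0, -0.811, 0], [0.3, -0.86, 0, 0, 0, -0.811, 0]]])

```text
time: 23.77
eef_pos: [0.5969, -0.0213, 0.1538]
tool_rot: [[0.029, 1.0, -0.0], [1.0, -0.029, -0.001], [-0.001, -0.0, -1.0]]
ft_force: [-0.0, 0.4, -0.3]
gripper_width: 0.0235
gripper_force: 59.3
```

```bash
python3 - <<'E'
from h import *
st(); c=snap("wrist","w8"); go([.599,-.0212,.067],88.6)
cv2.imwrite("pics/w8v.png",cv2.resize(c["img"],(800,600),interpolation=cv2.INTER_CUBIC))
for y in(-.032,.032,.096): print(np.round(np.array(proj(c,[.6015+.025*y,.0748+y,.059],True))*800/560))
E
```

```text
{'time': 23.7667, 'eef_pos': [0.5969, -0.0213, 0.1538], 'tool_rot': [[0.0289, 0.9996, -0.0004], [0.9996, -0.0289, -0.001], [-0.001, -0.0004, -1.0]], 'ft_force': [-0.0228, 0.3889, -0.2844], 'gripper_width': 0.0235, 'qpos': [-3.1179, 23.5625, 93.2647, -0.0669, 63.1918, -1.4312]}
shift [-0.002  0.021  0.869] turn [-0.     0.    -0.003] yawnow 88.31 j6 -1.4
[404. 178.]
[403.  54.]
[403. -57.]
```

View pics/w8v.png

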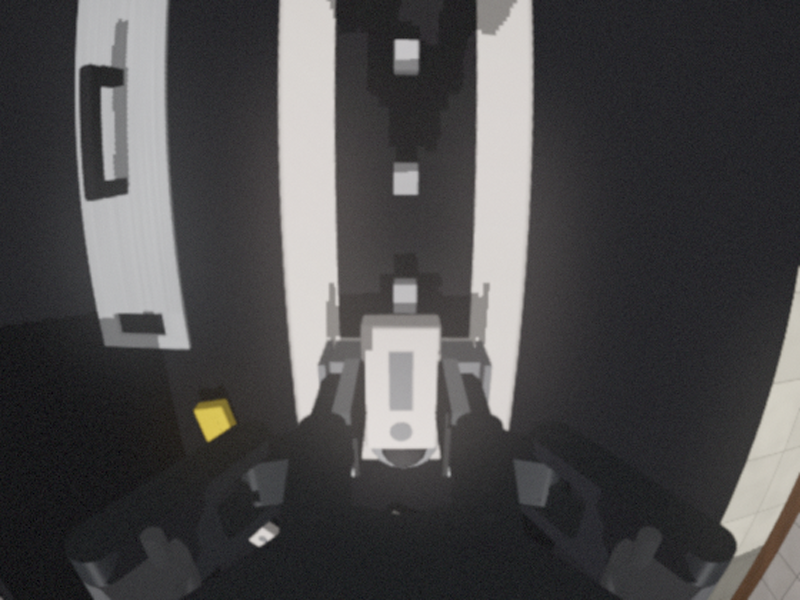

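Rests are at (405,179) and (406,54), within 1.5 mm of the prediction. The cartridge is held square at (401,387), and the cover lies on the bench. I lower it onto rest0.

```bash
python3 - <<'E'
from h import *
c=load("w8"); print(atz(c,401*.7,387*.7,.16,True)); print([atz(c,u*.7,v*.7,.059,True).round(4) for u,v in((405.5,178.5),(406,54))])
E
```

```text
[ 0.59743548 -0.01910526  0.16      ]
[array([0.6016, 0.0427, 0.059 ]), array([0.6037, 0.1069, 0.059 ])]
```

>>> carry_out(deltas=[[[0, 0.03, 0.2, 0, 0, 0, 0], [0, 0.03, 0.4, 0, 0, 0, 0], [0, 0.03, 0.6, 0, 0, 0, 0], [0, 0.03, 0.7, 0, 0, 0, 0], [0, 0.03, 0.78, 0, 0, 0, 0], [0, 0.03, 0.82, 0, 0, 0, 0], [0, 0.03, 0.84, 0, 0, 0, 0], [0, 0.03, 0.84, 0, 0, 0, 0]]])

```text
time: 24.48
eef_pos: [0.6, -0.0193, 0.0706]
tool_rot: [[0.026, 1.0, 0.001], [1.0, -0.026, -0.0], [-0.0, 0.001, -1.0]]
ft_force: [-0.2, 0.3, -0.2]
gripper_width: 0.0243
gripper_force: 59.3
```

>>> carry_out(deltas=[[[-0.03, 0, 0.01, 0, 0, 0, 0], [-0.03, 0, 0.02, 0, 0, 0, 0], [-0.03, 0, 0.03, 0, 0, 0, 0], [-0.03, 0, 0.04, 0, 0, 0, 0], [-0.03, 0, 0.04, 0, 0, 0, 0], [-0.03, 0, 0.04, 0, 0, 0, 0]]])

```text
time: 24.98
eef_pos: [0.5995, -0.0222, 0.0664]
tool_rot: [[0.025, 1.0, 0.0], [1.0, -0.025, -0.0], [-0.0, 0.0, -1.0]]
ft_force: [-0.6, -0.1, -0.2]
gripper_width: 0.0232
gripper_force: 59.3
```

>>> carry_out(deltas=[[[0, 0, 0.01, 0, 0, 0, 0], [0, 0, 0.01, 0, 0, 0, 0], [0, 0, 0.02, 0, 0, 0, 0], [0, 0, 0.02, 0, 0, 0, 0]]])

```text
time: 25.32
eef_pos: [0.5996, -0.0222, 0.0651]
tool_rot: [[0.025, 1.0, 0.0], [1.0, -0.025, -0.0], [-0.0, 0.0, -1.0]]
ft_force: [-2.6, -0.5, 5.0]
gripper_width: 0.0237
gripper_force: 59.9
```

>>> carry_out(deltas=[[[0, 0, 0, 0, 0, 0, 0.65], [0, 0, 0, 0, 0, 0, 0.65], [0, 0, 0, 0, 0, 0, 0.65], [0, 0, 0, 0, 0, 0, 0.65], [0, 0, -0.2, 0, 0, 0, 0.65], [0, 0, -0.6, 0, 0, 0, 0.65], [0, 0, -1, 0, 0, 0, 0.65], [0, 0, -1, 0, 0, 0, 0.65]]])

```text
time: 25.98
eef_pos: [0.6042, -0.0224, 0.1725]
tool_rot: [[0.025, 1.0, 0.016], [1.0, -0.025, -0.001], [-0.001, 0.016, -1.0]]
ft_force: [2.1, -0.7, 0.8]
gripper_width: 0.0553
gripper_force: 0.0
```

>>> carry_out(deltas=[[[-0.85, 0, -0.3, 0, 0, 0, 0.65], [-0.85, 0, -0.3, 0, 0, 0, 0.65], [-0.85, 0, -0.3, 0, 0, 0, 0.65], [-0.85, 0, -0.3, 0, 0, 0, 0.65]]])

```text
time: 26.32
eef_pos: [0.5979, -0.1095, 0.1953]
tool_rot: [[0.029, 1.0, 0.003], [1.0, -0.029, -0.001], [-0.001, 0.003, -1.0]]
ft_force: [0.5, 0.8, 0.6]
gripper_width: 0.0553
gripper_force: 0.0
```

```bash
python3 - <<'E'
from h import *
st(); snap("wrist","w9"); blobs("w9"); print("rest"); blobs("w9",z=.07,rng=(.55,.65,-.06,.2)); go([.582,-.2573,.10],56)
E
```

```text
{'time': 26.3167, 'eef_pos': [0.5979, -0.1095, 0.1953], 'tool_rot': [[0.0288, 0.9996, 0.0026], [0.9996, -0.0288, -0.0009], [-0.0008, 0.0026, -1.0]], 'ft_force': [0.4886, 0.8425, 0.5865], 'gripper_width': 0.0553, 'qpos': [-11.4543, 22.5339, 88.5245, -0.0229, 68.7845, -9.7956]}
px [151. 215.] xy 0.4523 -0.1423 size 31 51 longaxis 100.4 sat 152.0
px [371. 253.] xy 0.6994 -0.1951 size 30 50 longaxis 173.1 sat 153.0
px [162. 290.] xy 0.448 -0.2398 size 28 34 longaxis 44.7 sat 9.0
px [270. 301.] xy 0.5824 -0.255 size 29 54 longaxis 56.2 sat 8.0
px [166. 358.] xy 0.4284 -0.3577 size 20 28 longaxis 14.4 sat 7.0
rest
px [278.  23.] xy 0.6014 0.038 size 12 18 longaxis 88.3 sat 3.0
px [279.  94.] xy 0.5997 -0.0219 size 27 47 longaxis 88.3 sat 8.0
shift [-1.498 -0.113  0.942] turn [ 0.   -0.    0.36] yawnow 88.42 j6 -9.8
```

View pics/w9.png

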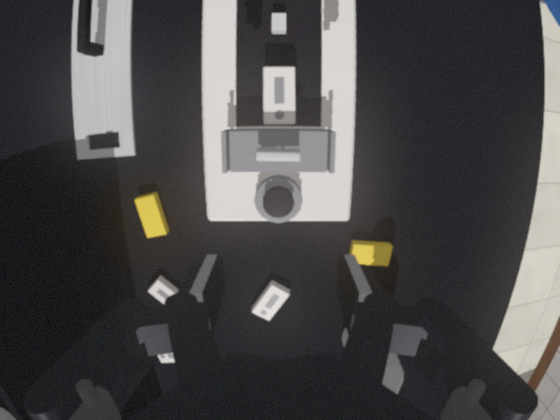

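Cart D sits flat on rest0 at (278,94), measured at (0.5997, −0.0219), size 27×47 mm. Next is B at (270,301).

>>> carry_out(deltas=[[[-0.75, -0.06, 0, 0, 0, 0, 0.65], [-0.75, -0.06, 0, 0, 0, 0, 0.65], [-0.75, -0.06, 0, 0, 0, 0, 0.65]]])

```text
time: 26.62
eef_pos: [0.5888, -0.1853, 0.1931]
tool_rot: [[0.028, 1.0, -0.002], [1.0, -0.028, -0.002], [-0.002, -0.002, -1.0]]
ft_force: [0.3, -0.1, 0.2]
gripper_width: 0.0554
gripper_force: 0.0
```

>>> carry_out(deltas=[[[-0.75, -0.05, 0.5, 0, 0, 0.36, 0.65], [-0.75, -0.05, 0.5, 0, 0, 0.36, 0.65], [-0.75, -0.05, 0.5, 0, 0, 0.36, 0.65], [-0.75, -0.05, 0.5, 0, 0, 0.36, 0.65], [-0.75, -0.05, 0.5, 0, 0, 0.36, 0.65], [-0.75, -0.05, 0.5, 0, 0, 0.36, 0.65], [-0.75, -0.05, 0.5, 0, 0, 0.36, 0.65]]])

```text
time: 27.2
eef_pos: [0.5827, -0.2554, 0.1435]
tool_rot: [[0.555, 0.832, -0.001], [0.832, -0.555, 0.001], [0.0, -0.002, -1.0]]
ft_force: [-0.4, 0.6, -0.3]
gripper_width: 0.0552
gripper_force: 0.0
```

```bash
python3 - <<'E'
from h import *
snap("wrist","w10"); blobs("w10"); go([.5825,-.2568,.003],56)
E
```

```text
px [356.  67.] xy 0.6996 -0.1967 size 27 50 longaxis 173.2 sat 152.0
px [104. 176.] xy 0.4531 -0.1433 size 33 52 longaxis 100.6 sat 149.0
px [281. 196.] xy 0.5825 -0.2564 size 27 50 longaxis 56.3 sat 8.0
px [169. 259.] xy 0.4558 -0.2483 size 32 51 longaxis 135.2 sat 9.0
px [202. 278.] xy 0.4705 -0.2815 size 15 59 longaxis 38.0 sat 2.0
px [358. 277.] xy 0.6013 -0.368 size 14 56 longaxis 76.3 sat 4.0
px [226. 331.] xy 0.445 -0.3483 size 31 49 longaxis 10.6 sat 8.0
shift [-0.012  0.006  1.408] turn [-0.001 -0.     0.004] yawnow 56.32 j6 9.0
```

>>> carry_out(deltas=[[[0, 0.01, 0.4, 0, 0, 0, 0.65], [0, 0.01, 0.8, 0, 0, 0, 0.65], [0, 0.01, 1, 0, 0, 0, 0.65], [0, 0.01, 1, 0, 0, 0, 0.65]]])

```text
time: 27.58
eef_pos: [0.5801, -0.255, 0.0391]
tool_rot: [[0.555, 0.832, -0.01], [0.832, -0.555, 0.005], [-0.002, -0.011, -1.0]]
ft_force: [-0.1, -0.4, -0.6]
gripper_width: 0.0558
gripper_force: 0.0
```

>>> carry_out(deltas=[[[0, 0, 0.2, 0, 0, 0, 0.65], [0, 0, 0.33, 0, 0, 0, 0.65], [0, 0, 0.38, 0, 0, 0, 0.65], [0, 0, 0.4, 0, 0, 0, 0.65], [0, 0, 0.4, 0, 0, 0, 0.65], [0, 0, 0.4, 0, 0, 0, 0], [0, 0, 0.4, 0, 0, 0, 0], [0, 0, 0.4, 0, 0, 0, 0], [0, 0, 0.4, 0, 0, 0, 0], [0, 0, 0.4, 0, 0, 0, 0], [0, 0, 0.4, 0, 0, 0, 0]]])

```text
time: 28.5
eef_pos: [0.5843, -0.2578, 0.0058]
tool_rot: [[0.557, 0.831, 0.002], [0.831, -0.557, -0.001], [0.0, 0.003, -1.0]]
ft_force: [-0.6, 0.7, 6.6]
gripper_width: 0.024
gripper_force: 59.4
```

>>> carry_out(deltas=[[[0, 0, -0.2, 0, 0, 0, 0], [0, 0, -0.5, 0, 0, 0, 0], [0, 0, -0.9, 0, 0, 0, 0], [0, 0, -1, 0, 0, 0, 0], [0, 0, -1, 0, 0, 0, 0]]])

```text
time: 28.92
eef_pos: [0.5858, -0.2585, 0.1087]
tool_rot: [[0.557, 0.83, 0.008], [0.83, -0.557, -0.004], [0.001, 0.009, -1.0]]
ft_force: [-0.2, -0.1, -0.2]
gripper_width: 0.0237
gripper_force: 59.0
```

>>> carry_out(deltas=[[[0, 0, -0.3, 0, 0, 0, 0], [0.87, -0.5, -0.5, 0, 0, 0, 0], [0.87, -0.5, -0.5, 0, 0, 0, 0], [0.87, -0.5, -0.5, 0, 0, 0, 0], [0.87, -0.5, -0.5, 0, 0, 0, 0]]])

```text
time: 29.33
eef_pos: [0.59, -0.1533, 0.1537]
tool_rot: [[0.554, 0.833, -0.001], [0.833, -0.554, 0.002], [0.001, -0.002, -1.0]]
ft_force: [0.2, -0.5, -0.1]
gripper_width: 0.0237
gripper_force: 59.1
```

>>> carry_out(deltas=[[[0.87, -0.5, 0, 0, 0, 0, 0], [0.87, -0.5, 0, 0, 0, 0, 0], [0.87, -0.5, 0, 0, 0, 0, 0], [0.87, -0.5, 0, 0, 0, 0, 0]]])

```text
time: 29.67
eef_pos: [0.5966, -0.0542, 0.1525]
tool_rot: [[0.554, 0.833, -0.003], [0.833, -0.554, 0.001], [-0.001, -0.003, -1.0]]
ft_force: [0.1, -0.2, -0.0]
gripper_width: 0.0235
gripper_force: 59.1
```

>>> carry_out(deltas=[[[0.86, -0.5, 0, 0, 0, -0.358, 0], [0.86, -0.5, 0, 0, 0, -0.358, 0], [0.86, -0.5, 0, 0, 0, -0.358, 0], [0.86, -0.5, 0, 0, 0, -0.358, 0], [0.86, -0.5, 0, 0, 0, -0.358, 0], [0.86, -0.5, 0, 0, 0, -0.358, 0], [0.86, -0.5, 0, 0, 0, -0.358, 0], [0.86, -0.5, 0, 0, 0, -0.358, 0]]])

```text
time: 30.33
eef_pos: [0.6035, 0.0409, 0.1535]
tool_rot: [[0.031, 1.0, -0.001], [1.0, -0.031, -0.0], [-0.001, -0.001, -1.0]]
ft_force: [0.0, -0.8, -0.2]
gripper_width: 0.0241
gripper_force: 59.1
```

```bash
python3 - <<'E'
from h import *
s=st(); snap("wrist","w11"); blobs("w11",z=s["eef_pos"][2]+.006,rng=(.5,.7,-.1,.2)); print("rests");blobs("w11",z=.059,rng=(.5,.7,-.1,.2)); go([.601,.0428,.066],88.5)
E
```

```text
{'time': 30.3333, 'eef_pos': [0.6035, 0.0409, 0.1535], 'tool_rot': [[0.031, 0.9995, -0.0012], [0.9995, -0.031, -0.0005], [-0.0005, -0.0012, -1.0]], 'ft_force': [0.0122, -0.8213, -0.1622], 'gripper_width': 0.0241, 'qpos': [2.8032, 24.2372, 92.183, -0.0277, 63.6505, 4.594]}
px [278.  36.] xy 0.6062 0.1481 size 7 9 longaxis 88.2 sat 3.0
px [277. 124.] xy 0.6048 0.1114 size 7 9 longaxis 87.9 sat 3.0
px [277. 206.] xy 0.6036 0.0755 size 7 11 longaxis 87.6 sat 3.0
px [280. 267.] xy 0.6037 0.0428 size 26 52 longaxis 88.3 sat 8.0
px [242. 272.] xy 0.585 0.0417 size 6 25 longaxis 78.3 sat 6.0
px [281. 341.] xy 0.6023 -0.0001 size 29 39 longaxis 178.4 sat 3.0
px [159. 344.] xy 0.5317 -0.0065 size 4 16 longaxis 45.4 sat 151.0
px [372. 371.] xy 0.6568 -0.0305 size 6 19 longaxis 131.0 sat 165.0
px [168. 389.] xy 0.5276 -0.0473 size 3 17 longaxis 44.8 sat 11.0
rests
px [278.  36.] xy 0.6061 0.1704 size 11 16 longaxis 88.2 sat 3.0
px [277. 124.] xy 0.6037 0.1065 size 12 16 longaxis 87.9 sat 3.0
px [277. 206.] xy 0.6016 0.0442 size 13 18 longaxis 87.6 sat 3.0
px [280. 267.] xy 0.6018 -0.0127 size 46 90 longaxis 88.3 sat 8.0
px [242. 272.] xy 0.5693 -0.0145 size 10 43 longaxis 78.3 sat 6.0
px [281. 341.] xy 0.5993 -0.0872 size 50 68 longaxis 178.4 sat 3.0
shift [ 0.017 -0.026  0.877] turn [-0.001  0.    -0.003] yawnow 88.24 j6 4.6
```

Rests measure 12×16 mm at their places, which confirms their height. I lower B onto rest1 and release.

>>> carry_out(deltas=[[[0.018, -0.021, 0.2, 0, 0, 0, 0], [0.018, -0.021, 0.4, 0, 0, 0, 0], [0.018, -0.021, 0.6, 0, 0, 0, 0], [0.018, -0.021, 0.7, 0, 0, 0, 0], [0.018, -0.021, 0.78, 0, 0, 0, 0], [0.018, -0.021, 0.82, 0, 0, 0, 0], [0.018, -0.021, 0.84, 0, 0, 0, 0], [0.018, -0.021, 0.855, 0, 0, 0, 0], [0.018, -0.021, 0.865, 0, 0, 0, 0], [0.018, -0.021, 0.875, 0, 0, 0, 0], [0.018, -0.021, 0.885, 0, 0, 0, 0], [0.018, -0.021, 0.885, 0, 0, 0, 0]]])

```text
time: 31.38
eef_pos: [0.6017, 0.044, 0.066]
tool_rot: [[0.028, 1.0, 0.0], [1.0, -0.028, -0.0], [-0.0, 0.0, -1.0]]
ft_force: [0.3, 0.2, -0.8]
gripper_width: 0.0238
gripper_force: 59.1
```

>>> carry_out(deltas=[[[0, 0, 0.005, 0, 0, 0, 0], [0, 0, 0.01, 0, 0, 0, 0], [0, 0, 0.01, 0, 0, 0, 0], [0, 0, 0.01, 0, 0, 0, 0]]])

```text
time: 31.72
eef_pos: [0.6017, 0.044, 0.0649]
tool_rot: [[0.028, 1.0, 0.0], [1.0, -0.028, -0.0], [-0.0, 0.0, -1.0]]
ft_force: [0.6, -0.5, 0.4]
gripper_width: 0.0236
gripper_force: 59.2
```

>>> carry_out(deltas=[[[0, 0, 0.005, 0, 0, 0, 0], [0, 0, 0.005, 0, 0, 0, 0], [0, 0, 0.005, 0, 0, 0, 0.65], [0, 0, 0.005, 0, 0, 0, 0.65], [0, 0, 0.005, 0, 0, 0, 0.65], [0, 0, 0.005, 0, 0, 0, 0.65], [0, 0, -0.2, 0, 0, 0, 0.65], [0, 0, -0.6, 0, 0, 0, 0.65], [0, 0, -1, 0, 0, 0, 0.65], [0, 0, -1, 0, 0, 0, 0.65]]])

```text
time: 32.55
eef_pos: [0.6063, 0.0442, 0.173]
tool_rot: [[0.028, 0.999, 0.015], [1.0, -0.028, 0.001], [0.001, 0.015, -1.0]]
ft_force: [1.1, 0.6, 0.9]
gripper_width: 0.0552
gripper_force: 0.0
```

>>> carry_out(deltas=[[[-0.99, -0.46, -0.3, 0, 0, 0, 0.65], [-0.99, -0.46, -0.3, 0, 0, 0, 0.65], [-0.99, -0.46, -0.3, 0, 0, 0, 0.65], [-0.99, -0.46, -0.3, 0, 0, 0, 0.65]]])

```text
time: 32.88
eef_pos: [0.5514, -0.0576, 0.1966]
tool_rot: [[0.032, 0.999, 0.002], [0.999, -0.032, -0.003], [-0.003, 0.002, -1.0]]
ft_force: [0.8, -0.2, -0.3]
gripper_width: 0.0559
gripper_force: 0.0
```

```bash
python3 - <<'E'
from h import *
s=st(); snap("wrist","w12"); blobs("w12",z=.07,rng=(.5,.7,-.1,.2)); print(); blobs("w12")
E
```

```text
{'time': 32.8833, 'eef_pos': [0.5514, -0.0576, 0.1966], 'tool_rot': [[0.0321, 0.9995, 0.0018], [0.9995, -0.0321, -0.0026], [-0.0025, 0.0019, -1.0]], 'ft_force': [0.8023, -0.221, -0.2982], 'gripper_width': 0.0559, 'qpos': [-7.0782, 17.8091, 95.6132, -0.1467, 66.457, -5.1828]}
px [335.  10.] xy 0.6016 0.1014 size 13 19 longaxis 87.4 sat 4.0
px [337.  78.] xy 0.6016 0.0433 size 27 49 longaxis 88.7 sat 8.0

px [193. 251.] xy 0.4506 -0.136 size 30 40 longaxis 100.8 sat 149.0
px [402. 286.] xy 0.6989 -0.1947 size 32 52 longaxis 173.5 sat 152.0
px [220. 334.] xy 0.4659 -0.2571 size 24 37 longaxis 56.7 sat 8.0
px [409. 387.] xy 0.7496 -0.403 size 42 164 longaxis 123.8 sat 4.0
```

>>> carry_out(deltas=[[[-0.99, -0.46, 0, 0, 0, 0, 0.65], [-0.99, -0.46, 0, 0, 0, 0, 0.65], [-0.99, -0.46, 0, 0, 0, 0, 0.65], [-0.99, -0.46, 0, 0, 0, 0, 0.65]]])

```text
time: 33.27
eef_pos: [0.5025, -0.154, 0.1943]
tool_rot: [[0.032, 0.999, -0.002], [0.999, -0.032, -0.001], [-0.001, -0.002, -1.0]]
ft_force: [0.1, 0.7, -0.6]
gripper_width: 0.0556
gripper_force: 0.0
```

>>> carry_out(deltas=[[[-0.99, -0.46, 0.4, 0, 0, -0.518, 0.65], [-0.99, -0.46, 0.4, 0, 0, -0.518, 0.65], [-0.99, -0.46, 0.4, 0, 0, -0.518, 0.65], [-0.99, -0.46, 0.4, 0, 0, -0.518, 0.65], [-0.99, -0.46, 0.4, 0, 0, -0.518, 0.65], [-0.99, -0.46, 0.4, 0, 0, -0.518, 0.65], [-0.99, -0.46, 0.4, 0, 0, -0.518, 0.65], [-0.99, -0.46, 0.4, 0, 0, -0.518, 0.65], [-0.99, -0.46, 0.4, 0, 0, -0.518, 0.65]]])

```text
time: 34.02
eef_pos: [0.456, -0.2482, 0.1544]
tool_rot: [[-0.706, 0.708, -0.0], [0.708, 0.706, 0.001], [0.0, 0.0, -1.0]]
ft_force: [-0.6, -0.5, 0.1]
gripper_width: 0.0558
gripper_force: 0.0
```

```bash
python3 - <<'E'
from h import *
s=st(); snap("wrist","w13"); blobs("w13"); go([.455,-.249,.003],135)
E
```

```text
{'time': 34.0167, 'eef_pos': [0.456, -0.2482, 0.1544], 'tool_rot': [[-0.706, 0.7082, -0.0001], [0.7082, 0.706, 0.0005], [0.0004, 0.0003, -1.0]], 'ft_force': [-0.6145, -0.5183, 0.0704], 'gripper_width': 0.0558, 'qpos': [-29.8411, 16.9787, 103.5644, 0.0287, 59.4751, -74.7631]}
px [359. 108.] xy 0.4508 -0.1432 size 29 50 longaxis 100.2 sat 149.0
px [277. 191.] xy 0.4537 -0.2493 size 28 49 longaxis 135.4 sat 8.0
px [195. 255.] xy 0.4443 -0.3664 size 51 74 longaxis 108.7 sat 8.0
px [359. 280.] xy 0.579 -0.2544 size 15 59 longaxis 152.8 sat 4.0
px [454. 300.] xy 0.6967 -0.1964 size 28 58 longaxis 173.4 sat 154.0
shift [ 1.000e-03 -1.200e-02  1.515e+00] turn [ 0.    -0.    -0.001] yawnow 134.92 j6 -74.8
```

B sits on rest1 at (0.6016, 0.0433). Picking A and taking it to rest2.

>>> carry_out(deltas=[[[0.01, -0.024, 0.4, 0, 0, 0, 0.65], [0.01, -0.024, 0.8, 0, 0, 0, 0.65], [0.01, -0.024, 1, 0, 0, 0, 0.65], [0.01, -0.024, 1, 0, 0, 0, 0.65]]])

```text
time: 34.4
eef_pos: [0.4501, -0.2478, 0.0506]
tool_rot: [[-0.706, 0.708, -0.008], [0.708, 0.706, 0.005], [0.009, -0.002, -1.0]]
ft_force: [-0.9, 0.5, 0.6]
gripper_width: 0.0554
gripper_force: 0.0
```

>>> carry_out(deltas=[[[0, 0, 0.3, 0, 0, 0, 0.65], [0, 0, 0.43, 0, 0, 0, 0.65], [0, 0, 0.49, 0, 0, 0, 0.65], [0, 0, 0.51, 0, 0, 0, 0.65], [0, 0, 0.51, 0, 0, 0, 0.65], [0, 0, 0.51, 0, 0, 0, 0], [0, 0, 0.51, 0, 0, 0, 0], [0, 0, 0.51, 0, 0, 0, 0], [0, 0, 0.51, 0, 0, 0, 0], [0, 0, 0.51, 0, 0, 0, 0], [0, 0, 0.51, 0, 0, 0, 0]]])

```text
time: 35.32
eef_pos: [0.4537, -0.2505, 0.0053]
tool_rot: [[-0.707, 0.707, 0.002], [0.707, 0.707, -0.001], [-0.003, 0.001, -1.0]]
ft_force: [-0.2, 0.6, 5.3]
gripper_width: 0.0239
gripper_force: 59.0
```

>>> carry_out(deltas=[[[0, 0, -0.2, 0, 0, 0, 0], [0, 0, -0.5, 0, 0, 0, 0], [0, 0, -0.9, 0, 0, 0, 0], [0, 0, -1, 0, 0, 0, 0], [0, 0, -1, 0, 0, 0, 0]]])

```text
time: 35.73
eef_pos: [0.4551, -0.2513, 0.1078]
tool_rot: [[-0.707, 0.707, 0.008], [0.707, 0.707, -0.005], [-0.009, 0.002, -1.0]]
ft_force: [0.1, -1.1, -0.2]
gripper_width: 0.0234
gripper_force: 59.2
```

>>> carry_out(deltas=[[[0, 0, -0.3, 0, 0, 0, 0], [0.365, 0.89, -0.5, 0, 0, 0, 0], [0.365, 0.89, -0.5, 0, 0, 0, 0], [0.365, 0.89, -0.5, 0, 0, 0, 0], [0.365, 0.89, -0.5, 0, 0, 0, 0]]])

```text
time: 36.15
eef_pos: [0.4907, -0.1586, 0.1534]
tool_rot: [[-0.709, 0.705, 0.0], [0.705, 0.709, 0.001], [0.001, 0.001, -1.0]]
ft_force: [-0.2, -0.7, -0.7]
gripper_width: 0.0238
gripper_force: 59.2
```

>>> carry_out(deltas=[[[0.365, 0.89, 0, 0, 0, 0, 0], [0.365, 0.89, 0, 0, 0, 0, 0], [0.365, 0.89, 0, 0, 0, 0, 0], [0.365, 0.89, 0, 0, 0, 0, 0]]])

```text
time: 36.48
eef_pos: [0.5272, -0.0707, 0.1523]
tool_rot: [[-0.709, 0.705, -0.002], [0.705, 0.709, 0.0], [0.002, -0.001, -1.0]]
ft_force: [0.1, -0.2, -0.1]
gripper_width: 0.0239
gripper_force: 59.3
```

>>> carry_out(deltas=[[[0.365, 0.89, 0, 0, 0, 0, 0], [0.365, 0.89, 0, 0, 0, 0, 0], [0.365, 0.89, 0, 0, 0, 0, 0], [0.365, 0.89, 0, 0, 0, 0, 0]]])

```text
time: 36.82
eef_pos: [0.5646, 0.0172, 0.1527]
tool_rot: [[-0.709, 0.705, -0.001], [0.705, 0.709, -0.0], [0.001, -0.001, -1.0]]
ft_force: [0.6, -0.4, -0.3]
gripper_width: 0.0241
gripper_force: 59.3
```

>>> carry_out(deltas=[[[0.365, 0.9, 0, 0, 0, 0.517, 0], [0.365, 0.9, 0, 0, 0, 0.517, 0], [0.365, 0.9, 0, 0, 0, 0.517, 0], [0.365, 0.9, 0, 0, 0, 0.517, 0], [0.365, 0.9, 0, 0, 0, 0.517, 0], [0.365, 0.9, 0, 0, 0, 0.517, 0], [0.365, 0.9, 0, 0, 0, 0.517, 0], [0.365, 0.9, 0, 0, 0, 0.517, 0], [0.365, 0.9, 0, 0, 0, 0.517, 0]]])

```text
time: 37.57
eef_pos: [0.6015, 0.1035, 0.1532]
tool_rot: [[0.026, 1.0, -0.002], [1.0, -0.026, -0.001], [-0.001, -0.002, -1.0]]
ft_force: [0.3, 0.8, 0.7]
gripper_width: 0.0237
gripper_force: 59.4
```

```bash
python3 - <<'E'
from h import *
s=st(); snap("wrist","w14"); blobs("w14",z=s["eef_pos"][2]+.006,rng=(.5,.7,-.1,.3)); print("rests");blobs("w14",z=.059,rng=(.58,.63,.09,.2)); go([.6037,.1063,.065],88.4)
E
```

```text
{'time': 37.5667, 'eef_pos': [0.6015, 0.1035, 0.1532], 'tool_rot': [[0.0264, 0.9997, -0.0015], [0.9997, -0.0264, -0.0012], [-0.0012, -0.0015, -1.0]], 'ft_force': [0.3177, 0.8397, 0.6619], 'gripper_width': 0.0237, 'qpos': [8.7122, 24.7308, 91.4099, -0.059, 63.9566, 10.251]}
px [287.  49.] xy 0.606 0.2045 size 9 23 longaxis 178.3 sat 3.0
px [283. 122.] xy 0.605 0.1747 size 7 9 longaxis 88.5 sat 3.0
px [283. 204.] xy 0.6037 0.1387 size 8 11 longaxis 88.5 sat 3.0
px [283. 266.] xy 0.6068 0.1062 size 36 52 longaxis 88.1 sat 8.0
px [282. 338.] xy 0.6016 0.0625 size 17 29 longaxis 88.7 sat 8.0
px [175. 382.] xy 0.5327 0.023 size 6 22 longaxis 49.5 sat 150.0
rests
px [283. 122.] xy 0.6058 0.1704 size 12 16 longaxis 88.5 sat 3.0
px [283. 204.] xy 0.6035 0.1079 size 13 19 longaxis 88.5 sat 3.0
shift [0.026 0.02  0.883] turn [-0.001  0.001  0.001] yawnow 88.49 j6 10.3
```

>>> carry_out(deltas=[[[0.025, 0.02, 0.2, 0, 0, 0, 0], [0.025, 0.02, 0.4, 0, 0, 0, 0], [0.025, 0.02, 0.6, 0, 0, 0, 0], [0.025, 0.02, 0.7, 0, 0, 0, 0], [0.025, 0.02, 0.78, 0, 0, 0, 0], [0.025, 0.02, 0.82, 0, 0, 0, 0], [0.025, 0.02, 0.84, 0, 0, 0, 0], [0.025, 0.02, 0.855, 0, 0, 0, 0], [0.025, 0.02, 0.865, 0, 0, 0, 0], [0.025, 0.02, 0.875, 0, 0, 0, 0], [0.025, 0.02, 0.885, 0, 0, 0, 0], [0.025, 0.02, 0.885, 0, 0, 0, 0]]])

```text
time: 38.62
eef_pos: [0.6043, 0.1081, 0.0655]
tool_rot: [[0.027, 1.0, 0.0], [1.0, -0.027, -0.0], [-0.0, 0.0, -1.0]]
ft_force: [0.3, 0.2, -0.9]
gripper_width: 0.0239
gripper_force: 59.4
```

>>> carry_out(deltas=[[[0, 0, 0.005, 0, 0, 0, 0], [0, 0, 0.01, 0, 0, 0, 0], [0, 0, 0.01, 0, 0, 0, 0], [0, 0, 0.01, 0, 0, 0, 0]]])

```text
time: 38.95
eef_pos: [0.6043, 0.1081, 0.0644]
tool_rot: [[0.027, 1.0, 0.0], [1.0, -0.027, -0.0], [-0.0, 0.0, -1.0]]
ft_force: [1.5, -0.5, 0.4]
gripper_width: 0.0241
gripper_force: 59.4
```

>>> carry_out(deltas=[[[0, 0, 0.005, 0, 0, 0, 0], [0, 0, 0.005, 0, 0, 0, 0], [0, 0, 0.005, 0, 0, 0, 0.65], [0, 0, 0.005, 0, 0, 0, 0.65], [0, 0, 0.005, 0, 0, 0, 0.65], [0, 0, 0.005, 0, 0, 0, 0.65], [0, 0, -0.2, 0, 0, 0, 0.65], [0, 0, -0.6, 0, 0, 0, 0.65], [0, 0, -1, 0, 0, 0, 0.65], [0, 0, -1, 0, 0, 0, 0.65]]])

```text
time: 39.78
eef_pos: [0.6087, 0.1088, 0.1726]
tool_rot: [[0.027, 1.0, 0.015], [1.0, -0.027, 0.002], [0.003, 0.015, -1.0]]
ft_force: [0.9, 0.3, 0.5]
gripper_width: 0.0554
gripper_force: 0.0
```

>>> carry_out(deltas=[[[-0.93, -0.3, -0.3, 0, 0, 0, 0.65], [-0.93, -0.3, -0.3, 0, 0, 0, 0.65], [-0.93, -0.3, -0.3, 0, 0, 0, 0.65], [-0.93, -0.3, -0.3, 0, 0, 0, 0.65]]])

```text
time: 40.12
eef_pos: [0.5712, 0.0127, 0.1959]
tool_rot: [[0.03, 1.0, 0.002], [1.0, -0.03, -0.001], [-0.001, 0.002, -1.0]]
ft_force: [0.1, 0.2, -0.1]
gripper_width: 0.0556
gripper_force: 0.0
```

```bash
python3 - <<'E'
from h import *
s=st(); snap("wrist","w15"); blobs("w15",z=.07,rng=(.58,.63,-.1,.2)); print(); blobs("w15")
E
```

```text
{'time': 40.1167, 'eef_pos': [0.5712, 0.0127, 0.1959], 'tool_rot': [[0.0303, 0.9995, 0.0023], [0.9995, -0.0303, -0.0015], [-0.0014, 0.0024, -1.0]], 'ft_force': [0.0952, 0.1702, -0.1371], 'gripper_width': 0.0556, 'qpos': [0.1724, 19.3107, 93.4585, -0.0924, 67.0979, 1.9445]}
px [314.  17.] xy 0.6043 0.1661 size 12 19 longaxis 87.8 sat 3.0
px [317.  83.] xy 0.6046 0.1089 size 26 49 longaxis 88.6 sat 8.0
px [315. 161.] xy 0.6019 0.0438 size 28 49 longaxis 88.4 sat 8.0
```

>>> carry_out(deltas=[[[-0.93, -0.3, 0, 0, 0, 0, 0.65], [-0.93, -0.3, 0, 0, 0, 0, 0.65], [-0.93, -0.3, 0, 0, 0, 0, 0.65], [-0.93, -0.3, 0, 0, 0, 0, 0.65]]])

```text
time: 40.5
eef_pos: [0.5385, -0.0778, 0.1936]
tool_rot: [[0.029, 1.0, -0.001], [1.0, -0.029, -0.0], [-0.0, -0.001, -1.0]]
ft_force: [0.3, -0.6, 0.6]
gripper_width: 0.0558
gripper_force: 0.0
```

>>> carry_out(deltas=[[[-0.93, -0.3, 0, 0, 0, 0, 0.65], [-0.93, -0.3, 0, 0, 0, 0, 0.65], [-0.93, -0.3, 0, 0, 0, 0, 0.65], [-0.93, -0.3, 0, 0, 0, 0, 0.65]]])

```text
time: 40.83
eef_pos: [0.5067, -0.1695, 0.1937]
tool_rot: [[0.029, 1.0, -0.0], [1.0, -0.029, -0.0], [-0.0, -0.0, -1.0]]
ft_force: [-0.7, -0.4, -0.9]
gripper_width: 0.0555
gripper_force: 0.0
```

>>> carry_out(deltas=[[[-0.93, -0.3, 0, 0, 0, 0, 0.65], [-0.93, -0.3, 0, 0, 0, 0, 0.65], [-0.93, -0.3, 0, 0, 0, 0, 0.65], [-0.93, -0.3, 0, 0, 0, 0, 0.65]]])

```text
time: 41.17
eef_pos: [0.4748, -0.2615, 0.1938]
tool_rot: [[0.029, 1.0, 0.0], [1.0, -0.029, 0.0], [0.0, 0.0, -1.0]]
ft_force: [0.6, 0.3, 0.3]
gripper_width: 0.0554
gripper_force: 0.0
```

>>> carry_out(deltas=[[[-0.93, -0.3, 0.4, 0, 0, 0.867, 0.65], [-0.93, -0.3, 0.4, 0, 0, 0.867, 0.65], [-0.93, -0.3, 0.4, 0, 0, 0.867, 0.65], [-0.93, -0.3, 0.4, 0, 0, 0.867, 0.65], [-0.93, -0.3, 0.4, 0, 0, 0.867, 0.65], [-0.93, -0.3, 0.4, 0, 0, 0.867, 0.65], [-0.93, -0.3, 0.4, 0, 0, 0.867, 0.65], [-0.93, -0.3, 0.4, 0, 0, 0.867, 0.65], [-0.93, -0.3, 0.4, 0, 0, 0.867, 0.65], [-0.93, -0.3, 0.4, 0, 0, 0.867, 0.65], [-0.93, -0.3, 0.4, 0, 0, 0.867, 0.65], [-0.93, -0.3, 0.4, 0, 0, 0.867, 0.65]]])

```text
time: 42.17
eef_pos: [0.4437, -0.3504, 0.1539]
tool_rot: [[0.983, 0.182, 0.001], [0.182, -0.983, 0.001], [0.001, -0.001, -1.0]]
ft_force: [0.3, 0.0, 1.0]
gripper_width: 0.0556
gripper_force: 0.0
```

```bash
python3 - <<'E'
from h import *
s=st(); snap("wrist","w16"); blobs("w16"); go([.44,-.351,.003],10.5)
E
```

```text
{'time': 42.1667, 'eef_pos': [0.4437, -0.3504, 0.1539], 'tool_rot': [[0.9834, 0.1816, 0.0006], [0.1816, -0.9834, 0.0013], [0.0008, -0.0012, -1.0]], 'ft_force': [0.3473, 0.0484, 0.9815], 'gripper_width': 0.0556, 'qpos': [-39.5097, 20.8768, 97.6057, 0.0894, 61.5386, 39.9832]}
px [ 83. 151.] xy 0.4516 -0.1452 size 29 57 longaxis 100.6 sat 145.0
px [280. 196.] xy 0.4402 -0.3507 size 28 52 longaxis 9.7 sat 0.0
shift [-0.035 -0.002  1.51 ] turn [-0.001 -0.     0.002] yawnow 10.69 j6 39.7
```

A sits on rest2, about 2 mm off. Picking C and taking it to rest3.

>>> carry_out(deltas=[[[-0.035, 0, 0.4, 0, 0, 0, 0.65], [-0.035, 0, 0.8, 0, 0, 0, 0.65], [-0.035, 0, 1, 0, 0, 0, 0.65], [-0.035, 0, 1, 0, 0, 0, 0.65]]])

```text
time: 42.55
eef_pos: [0.4364, -0.3499, 0.0496]
tool_rot: [[0.983, 0.185, -0.007], [0.185, -0.983, 0.007], [-0.006, -0.008, -1.0]]
ft_force: [0.3, -0.7, -0.7]
gripper_width: 0.0553
gripper_force: 0.0
```

>>> carry_out(deltas=[[[0, 0, 0.3, 0, 0, 0, 0.65], [0, 0, 0.43, 0, 0, 0, 0.65], [0, 0, 0.49, 0, 0, 0, 0.65], [0, 0, 0.51, 0, 0, 0, 0.65], [0, 0, 0.51, 0, 0, 0, 0.65], [0, 0, 0.51, 0, 0, 0, 0], [0, 0, 0.51, 0, 0, 0, 0], [0, 0, 0.51, 0, 0, 0, 0], [0, 0, 0.51, 0, 0, 0, 0], [0, 0, 0.51, 0, 0, 0, 0], [0, 0, 0.51, 0, 0, 0, 0]]])

```text
time: 43.47
eef_pos: [0.4391, -0.3539, 0.0049]
tool_rot: [[0.983, 0.181, 0.002], [0.181, -0.983, -0.002], [0.002, 0.002, -1.0]]
ft_force: [-0.6, 0.8, 5.7]
gripper_width: 0.0244
gripper_force: 59.2
```

>>> carry_out(deltas=[[[0, 0, -0.2, 0, 0, 0, 0], [0, 0, -0.5, 0, 0, 0, 0], [0, 0, -0.9, 0, 0, 0, 0], [0, 0, -1, 0, 0, 0, 0], [0, 0, -1, 0, 0, 0, 0]]])

```text
time: 43.88
eef_pos: [0.4403, -0.355, 0.1074]
tool_rot: [[0.983, 0.181, 0.007], [0.181, -0.983, -0.006], [0.006, 0.007, -1.0]]
ft_force: [0.6, 0.3, 0.1]
gripper_width: 0.0235
gripper_force: 59.1
```

>>> carry_out(deltas=[[[0, 0, -0.3, 0, 0, 0, 0], [0.517, -0.964, -0.5, 0, 0, 0, 0], [0.517, -0.964, -0.5, 0, 0, 0, 0], [0.517, -0.964, -0.5, 0, 0, 0, 0], [0.517, -0.964, -0.5, 0, 0, 0, 0]]])

```text
time: 44.3
eef_pos: [0.4722, -0.2449, 0.1529]
tool_rot: [[0.983, 0.185, -0.0], [0.185, -0.983, 0.003], [-0.0, -0.003, -1.0]]
ft_force: [-0.5, 0.4, -0.7]
gripper_width: 0.0242
gripper_force: 59.2
```

>>> carry_out(deltas=[[[0.517, -0.964, 0, 0, 0, 0, 0], [0.517, -0.964, 0, 0, 0, 0, 0], [0.517, -0.964, 0, 0, 0, 0, 0], [0.517, -0.964, 0, 0, 0, 0, 0]]])

```text
time: 44.63
eef_pos: [0.5052, -0.1413, 0.1517]
tool_rot: [[0.983, 0.185, -0.002], [0.185, -0.983, 0.002], [-0.002, -0.003, -1.0]]
ft_force: [-0.0, 0.2, -0.3]
gripper_width: 0.0235
gripper_force: 59.2
```

>>> carry_out(deltas=[[[0.517, -0.964, 0, 0, 0, 0, 0], [0.517, -0.964, 0, 0, 0, 0, 0], [0.517, -0.964, 0, 0, 0, 0, 0], [0.517, -0.964, 0, 0, 0, 0, 0]]])

```text
time: 44.97
eef_pos: [0.5391, -0.0379, 0.1519]
tool_rot: [[0.983, 0.185, -0.001], [0.185, -0.983, 0.001], [-0.001, -0.002, -1.0]]
ft_force: [-0.4, 0.5, 0.1]
gripper_width: 0.0239
gripper_force: 59.3
```

>>> carry_out(deltas=[[[0.517, -0.964, 0, 0, 0, 0, 0], [0.517, -0.964, 0, 0, 0, 0, 0], [0.517, -0.964, 0, 0, 0, 0, 0], [0.517, -0.964, 0, 0, 0, 0, 0]]])

```text
time: 45.3
eef_pos: [0.5729, 0.0659, 0.1519]
tool_rot: [[0.983, 0.184, -0.0], [0.184, -0.983, 0.001], [-0.0, -0.001, -1.0]]
ft_force: [0.6, -0.5, -0.8]
gripper_width: 0.0237
gripper_force: 59.3
```

>>> carry_out(deltas=[[[0.517, -0.964, 0, 0, 0, -0.866, 0], [0.517, -0.964, 0, 0, 0, -0.866, 0], [0.517, -0.964, 0, 0, 0, -0.866, 0], [0.517, -0.964, 0, 0, 0, -0.866, 0], [0.517, -0.964, 0, 0, 0, -0.866, 0], [0.517, -0.964, 0, 0, 0, -0.866, 0], [0.517, -0.964, 0, 0, 0, -0.866, 0], [0.517, -0.964, 0, 0, 0, -0.866, 0], [0.517, -0.964, 0, 0, 0, -0.866, 0], [0.517, -0.964, 0, 0, 0, -0.866, 0], [0.517, -0.964, 0, 0, 0, -0.866, 0], [0.517, -0.964, 0, 0, 0, -0.866, 0]]])

```text
time: 46.3
eef_pos: [0.605, 0.1651, 0.152]
tool_rot: [[0.028, 1.0, -0.002], [1.0, -0.028, -0.002], [-0.002, -0.002, -1.0]]
ft_force: [-1.1, 0.1, -1.2]
gripper_width: 0.0238
gripper_force: 59.3
```

```bash
python3 - <<'E'
from h import *
s=st(); snap("wrist","w17"); blobs("w17",z=s["eef_pos"][2]+.006,rng=(.5,.7,.05,.3)); print("rests");blobs("w17",z=.059,rng=(.58,.63,.09,.2)); go([.606,.170,.065],88.4)
E
```

```text
{'time': 46.3, 'eef_pos': [0.605, 0.1651, 0.152], 'tool_rot': [[0.0279, 0.9996, -0.0021], [0.9996, -0.0279, -0.0016], [-0.0017, -0.002, -1.0]], 'ft_force': [-1.13, 0.0922, -1.2084], 'gripper_width': 0.0238, 'qpos': [14.2445, 26.2227, 89.0599, -0.0671, 64.8551, 15.8736]}
px [76. 12.] xy 0.5091 0.2981 size 18 95 longaxis 163.9 sat 100.0
px [281. 201.] xy 0.6064 0.2017 size 8 11 longaxis 88.4 sat 3.0
px [242. 272.] xy 0.5863 0.1661 size 6 26 longaxis 78.7 sat 6.0
rests
px [281. 201.] xy 0.6054 0.1722 size 13 19 longaxis 88.4 sat 3.0
shift [0.048 0.01  0.872] turn [-0.001  0.001 -0.003] yawnow 88.17 j6 16.1
```

>>> carry_out(deltas=[[[0.03, 0.01, 0.2, 0, 0, 0, 0], [0.03, 0.01, 0.4, 0, 0, 0, 0], [0.03, 0.01, 0.6, 0, 0, 0, 0], [0.03, 0.01, 0.7, 0, 0, 0, 0], [0.03, 0.01, 0.78, 0, 0, 0, 0], [0.03, 0.01, 0.82, 0, 0, 0, 0], [0.03, 0.01, 0.84, 0, 0, 0, 0], [0.03, 0.01, 0.85, 0, 0, 0, 0], [0.03, 0.01, 0.86, 0, 0, 0, 0], [0.03, 0.01, 0.87, 0, 0, 0, 0], [0.03, 0.01, 0.875, 0, 0, 0, 0], [0.03, 0.01, 0.875, 0, 0, 0, 0]]])

```text
time: 47.35
eef_pos: [0.6065, 0.1705, 0.0661]
tool_rot: [[0.028, 1.0, 0.001], [1.0, -0.028, 0.0], [0.0, 0.001, -1.0]]
ft_force: [-0.2, -0.1, -0.1]
gripper_width: 0.0238
gripper_force: 59.3
```

>>> carry_out(deltas=[[[0, 0, 0.005, 0, 0, 0, 0], [0, 0, 0.01, 0, 0, 0, 0], [0, 0, 0.01, 0, 0, 0, 0], [0, 0, 0.01, 0, 0, 0, 0]]])

```text
time: 47.68
eef_pos: [0.6063, 0.1705, 0.0648]
tool_rot: [[0.028, 1.0, 0.0], [1.0, -0.028, -0.0], [-0.0, 0.0, -1.0]]
ft_force: [-0.0, -0.6, 0.1]
gripper_width: 0.0241
gripper_force: 59.3
```

>>> carry_out(deltas=[[[-0.015, 0, 0, 0, 0, 0, 0], [-0.015, 0, 0.005, 0, 0, 0, 0], [-0.015, 0, 0.01, 0, 0, 0, 0], [-0.015, 0, 0.01, 0, 0, 0, 0], [-0.015, 0, 0.01, 0, 0, 0, 0.65], [-0.015, 0, 0.01, 0, 0, 0, 0.65], [-0.015, 0, 0.01, 0, 0, 0, 0.65], [-0.015, 0, 0.01, 0, 0, 0, 0.65], [-0.015, 0, -0.2, 0, 0, 0, 0.65], [-0.015, 0, -0.6, 0, 0, 0, 0.65], [-0.015, 0, -1, 0, 0, 0, 0.65], [-0.015, 0, -1, 0, 0, 0, 0.65]]])

```text
time: 48.68
eef_pos: [0.6108, 0.1702, 0.1734]
tool_rot: [[0.028, 0.999, 0.015], [1.0, -0.028, 0.004], [0.004, 0.015, -1.0]]
ft_force: [1.7, 0.5, 1.3]
gripper_width: 0.0558
gripper_force: 0.0
```

>>> carry_out(deltas=[[[-0.95, 0, -0.8, 0, 0, 0, 0.65], [-0.95, 0, -0.8, 0, 0, 0, 0.65], [-0.95, 0, -0.8, 0, 0, 0, 0.65], [-0.95, 0, -0.8, 0, 0, 0, 0.65], [-0.95, 0, -0.8, 0, 0, 0, 0.65]]])

```text
time: 49.1
eef_pos: [0.6044, 0.0729, 0.2466]
tool_rot: [[0.031, 1.0, 0.004], [1.0, -0.031, 0.001], [0.001, 0.004, -1.0]]
ft_force: [0.0, 0.3, -0.2]
gripper_width: 0.0557
gripper_force: 0.0
```

>>> carry_out(deltas=[[[-0.7, 0, 0, 0, 0, 0, 0.65], [-0.7, 0, 0, 0, 0, 0, 0.65], [-0.7, 0, 0, 0, 0, 0, 0.65], [-0.7, 0, 0, 0, 0, 0, 0.65]]])

```text
time: 49.43
eef_pos: [0.601, 0.0041, 0.2431]
tool_rot: [[0.03, 1.0, -0.003], [1.0, -0.03, 0.001], [0.001, -0.003, -1.0]]
ft_force: [-0.2, 1.2, -0.2]
gripper_width: 0.0554
gripper_force: 0.0
```

```bash
python3 - <<'E'
from h import *
s=st(); c=snap("wrist","w18"); blobs("w18",z=.07,rng=(.58,.63,-.1,.25))
b=snap("side","side18")
cv2.imwrite("pics/v18.png",np.hstack([c["img"][:,100:480],cv2.resize(b["img"][125:285,215:375],(420,420),interpolation=cv2.INTER_CUBIC)]))
go([.597,-.1165,.10],88.5)
E
```

```text
{'time': 49.4333, 'eef_pos': [0.601, 0.0041, 0.2431], 'tool_rot': [[0.0298, 0.9996, -0.0028], [0.9996, -0.0298, 0.0009], [0.0008, -0.0028, -1.0]], 'ft_force': [-0.1964, 1.1777, -0.2495], 'gripper_width': 0.0554, 'qpos': [-0.7282, 20.3745, 84.8284, 0.0493, 74.9583, 0.9649]}
px [281.  22.] xy 0.6064 0.1665 size 27 46 longaxis 88.3 sat 8.0
px [281.  79.] xy 0.6047 0.1086 size 27 48 longaxis 88.3 sat 8.0
px [280. 146.] xy 0.6023 0.044 size 27 48 longaxis 88.3 sat 9.0
shift [-1.221 -0.007  1.435] turn [-0.001 -0.001 -0.001] yawnow 88.42 j6 1.0
```

View pics/v18.png

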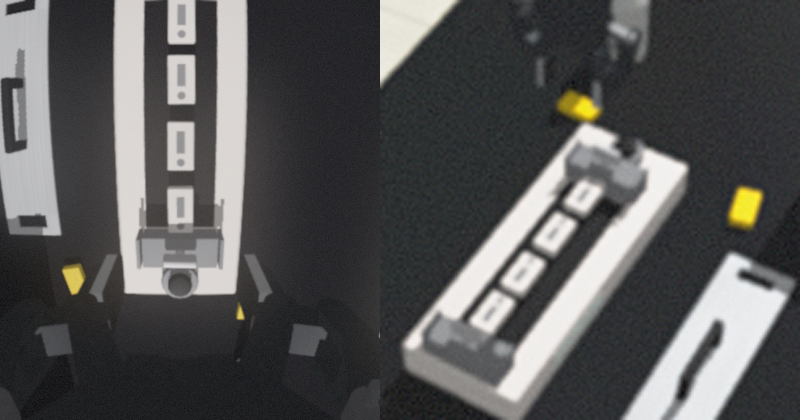

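All four cartridges lie flat and evenly spaced on the rests in both views. The cover is flat with its handle up, and the button is at (280,282) in the full wrist frame. I triangulate the button.

```bash
python3 - <<'E'
from h import *
a,b,d=load("w9"),load("w18"),load("w1")
print(tri(ray(a,278,200,True),ray(b,280,283,True),ray(d,417*.7,249*.7,True)))
for c,u,v in((a,278,200),(b,280,283),(d,417*.7,249*.7)): print(atz(c,u,v,.062,True).round(4))
g=b["img"][270:296,262:298].max(axis=2); print(g[::2,::2])
E
```

```text
(array([ 0.59656631, -0.11404561,  0.05905829]), [np.float64(0.0001766931253868315), np.float64(0.0003598963180308731), np.float64(0.00020166052267192995)])
[ 0.5964 -0.1132  0.062 ]
[ 0.597  -0.1123  0.062 ]
[ 0.5963 -0.1134  0.062 ]
[[169 123 100 124 127 103 102  98  99  99  99  99 102 119 130 107 108 140]
 [167 104 135 156 117  99 100  98  94  92  96  99  98 105 142 143 111 116]
 [178 123 157 157 116  94  82  73  72  67  71  75  87  99 108 152 139 109]
 [164 153 162 143 102  70  67  66  69  67  63  63  69  85 107 153 156 134]
 [156 162 162 135  77  66  64  76  77  78  77  71  65  65  96 158 162 152]
 [155 165 166 114  63  73  77  77  81  78  75  79  70  68  87 157 162 156]
 [165 165 166 107  74  80  82  82  82  83  80  84  80  74  80 145 163 162]
 [174 168 166 106  78  80  84  87  87  84  83  84  81  79  76 141 166 166]
 [186 167 168 105  84  83  86  85  90  90  87  84  82  81  81 142 166 169]
 [204 172 170 117  86  89  88  90  88  92  91  90  84  84  95 160 168 181]
 [219 201 173 159  97  96  90  95  97  94  93  89  92  87 124 166 177 210]
 [217 215 185 173 142  93  92  96  95  95  92  91  89 110 162 171 203 217]
 [146 146 142 140 163 145 110  95  95  95  97 100 117 157 153 123 144 150]]
```

>>> carry_out(deltas=[[[-0.6, 0, 0, 0, 0, 0, 0], [-0.6, 0, 0, 0, 0, 0, 0], [-0.6, 0, 0, 0, 0, 0, 0], [-0.6, 0, 0, 0, 0, 0, 0]]])

```text
time: 49.87
eef_pos: [0.5999, -0.055, 0.2442]
tool_rot: [[0.028, 1.0, -0.001], [1.0, -0.028, 0.001], [0.001, -0.001, -1.0]]
ft_force: [-0.0, 0.8, 0.3]
gripper_width: 0.0072
gripper_force: 0.0
```

>>> carry_out(deltas=[[[-0.6, -0.01, 0.5, 0, 0, 0, 0], [-0.6, -0.01, 0.5, 0, 0, 0, 0], [-0.6, -0.01, 0.9, 0, 0, 0, 0], [-0.6, -0.01, 0.9, 0, 0, 0, 0], [-0.6, -0.01, 0.9, 0, 0, 0, 0], [-0.6, -0.01, 0.9, 0, 0, 0, 0], [-0.6, -0.01, 0.9, 0, 0, 0, 0], [-0.6, -0.01, 0.9, 0, 0, 0, 0]]])

```text
time: 50.53
eef_pos: [0.5987, -0.1151, 0.1573]
tool_rot: [[0.027, 1.0, 0.004], [1.0, -0.027, -0.001], [-0.001, 0.004, -1.0]]
ft_force: [-1.1, 0.6, 0.5]
gripper_width: 0.0003
gripper_force: 0.0
```

>>> carry_out(deltas=[[[0, -0.02, 0.3, 0, 0, 0, 0], [0, -0.02, 0.6, 0, 0, 0, 0], [0, -0.02, 0.75, 0, 0, 0, 0], [0, -0.02, 0.83, 0, 0, 0, 0], [0, -0.02, 0.83, 0, 0, 0, 0], [0, -0.02, 0.83, 0, 0, 0, 0]]])

```text
time: 51.03
eef_pos: [0.5962, -0.1158, 0.073]
tool_rot: [[0.028, 1.0, 0.002], [1.0, -0.028, -0.0], [-0.0, 0.002, -1.0]]
ft_force: [0.5, -1.2, -0.6]
gripper_width: -0.0003
gripper_force: 0.0
```

>>> carry_out(deltas=[[[0, 0, 0.02, 0, 0, 0, 0], [0, 0, 0.04, 0, 0, 0, 0], [0, 0, 0.06, 0, 0, 0, 0], [0, 0, 0.08, 0, 0, 0, 0], [0, 0, 0.1, 0, 0, 0, 0], [0, 0, 0.1, 0, 0, 0, 0]]])

```text
time: 51.53
eef_pos: [0.596, -0.116, 0.0623]
tool_rot: [[0.028, 1.0, 0.002], [1.0, -0.028, -0.0], [-0.0, 0.002, -1.0]]
ft_force: [1.3, -0.1, 5.0]
gripper_width: 0.0002
gripper_force: 2.0
```

>>> carry_out(deltas=[[[0, 0, 0.01, 0, 0, 0, 0], [0, 0, 0.02, 0, 0, 0, 0], [0, 0, 0.02, 0, 0, 0, 0], [0, 0, 0.02, 0, 0, 0, 0]]])

```text
time: 51.87
eef_pos: [0.596, -0.116, 0.061]
tool_rot: [[0.028, 1.0, 0.002], [1.0, -0.028, -0.0], [-0.0, 0.002, -1.0]]
ft_force: [0.5, -0.4, 7.5]
gripper_width: 0.0003
gripper_force: 4.1
```

>>> carry_out(deltas=[[[0, 0, 0.01, 0, 0, 0, 0], [0, 0, 0.02, 0, 0, 0, 0], [0, 0, 0.02, 0, 0, 0, 0], [0, 0, 0.02, 0, 0, 0, 0]]])

```text
time: 52.2
eef_pos: [0.596, -0.116, 0.0608]
tool_rot: [[0.028, 1.0, 0.003], [1.0, -0.028, -0.001], [-0.001, 0.003, -1.0]]
ft_force: [-3.7, 0.7, 18.8]
gripper_width: -0.0001
gripper_force: 9.1
```

The button is bottomed: force jumped to 19 N with no further travel. I let go, back off and check.

>>> carry_out(deltas=[[[0, 0, -0.2, 0, 0, 0, 0], [0, 0, -0.6, 0, 0, 0, 0], [0, 0, -1, 0, 0, 0, 0], [0, 0, -1, 0, 0, 0, 0]]])

```text
time: 52.53
eef_pos: [0.5991, -0.1167, 0.1654]
tool_rot: [[0.028, 1.0, 0.013], [1.0, -0.028, -0.003], [-0.003, 0.013, -1.0]]
ft_force: [0.7, -0.1, 0.4]
gripper_width: 0.0001
gripper_force: 0.0
```

>>> carry_out(deltas=[[[0, 0, -1, 0, 0, 0, 0], [0, 0, -1, 0, 0, 0, 0], [0, 0, -1, 0, 0, 0, 0], [0, 0, -1, 0, 0, 0, 0], [0, 0, -1, 0, 0, 0, 0]]])

```text
time: 52.95
eef_pos: [0.5951, -0.1158, 0.258]
tool_rot: [[0.028, 1.0, 0.001], [1.0, -0.028, -0.0], [-0.0, 0.001, -1.0]]
ft_force: [0.0, -0.4, -0.6]
gripper_width: 0.0001
gripper_force: 0.0
```

>>> carry_out(deltas=[[[1, 0, -0.2, 0, 0, 0, 0], [1, 0, -0.2, 0, 0, 0, 0], [1, 0, -0.2, 0, 0, 0, 0], [1, 0, -0.2, 0, 0, 0, 0], [1, 0, -0.2, 0, 0, 0, 0], [1, 0, -0.2, 0, 0, 0, 0], [1, 0, -0.2, 0, 0, 0, 0]]])

```text
time: 53.53
eef_pos: [0.5975, -0.0169, 0.2763]
tool_rot: [[0.03, 1.0, -0.003], [1.0, -0.03, -0.0], [-0.001, -0.003, -1.0]]
ft_force: [-0.8, -0.3, -0.2]
gripper_width: 0.0
gripper_force: 0.0
```

```bash
python3 - <<'E'
from h import *
s=st(); c=snap("wrist","w19"); blobs("w19",z=.071,rng=(.57,.64,-.1,.25))
im=c["img"]; print(im[110:300:4,280].max(axis=1))
for y in(-.096,-.032,.032,.096): print(np.round(proj(c,[.602+.035*y,.0748+y,.071],True)))
E
```

```text
{'time': 53.5333, 'eef_pos': [0.5975, -0.0169, 0.2763], 'tool_rot': [[0.0295, 0.9996, -0.0029], [0.9996, -0.0295, -0.0004], [-0.0005, -0.0028, -1.0]], 'ft_force': [-0.7596, -0.26, -0.1641], 'gripper_width': 0.0, 'qpos': [-2.7063, 19.1469, 81.9218, -0.0324, 79.0936, -1.0072]}
px [284.  15.] xy 0.6065 0.161 size 27 36 longaxis 88.4 sat 8.0
px [284.  63.] xy 0.6049 0.1084 size 27 49 longaxis 88.3 sat 8.0
px [283. 123.] xy 0.6024 0.0437 size 27 48 longaxis 88.4 sat 8.0
[167 167 166 169 165 211 210 174 215  89  73  72  73 188 216 177 169 167
 169 167 211 195 122 145  98 104 105 105 125 121 176 208 118 104  69  75
  71  69  71  66  68  56  60  59  56  86  84  84]
[282. 182.]
[282. 123.]
[282.  64.]
[283.   7.]
```

>>> carry_out(deltas=[[[0.9, 0, 0, 0, 0, 0, 0], [0.9, 0, 0, 0, 0, 0, 0], [0.9, 0, 0, 0, 0, 0, 0], [0.9, 0, 0, 0, 0, 0, 0], [0.9, 0, 0, 0, 0, 0, 0], [0.9, 0, 0, 0, 0, 0, 0]]])

```text
time: 54.08
eef_pos: [0.6006, 0.0725, 0.2776]
tool_rot: [[0.03, 1.0, -0.0], [1.0, -0.03, -0.001], [-0.001, -0.0, -1.0]]
ft_force: [-0.1, -0.5, 0.6]
gripper_width: -0.0
gripper_force: 0.0
```

```bash
python3 - <<'E'
from h import *
c=snap("wrist","w20"); blobs("w20",z=.071,rng=(.57,.64,-.1,.25)); blobs("w20",z=.003,rng=(.3,.5,-.1,.3))
im=c["img"].max(axis=2); u,v=map(int,proj(c,[.5992,-.0215,.071],True)); print(u,v,im[v-30:v+31:3,u-24:u+25:4])
E
```

```text
px [283. 144.] xy 0.6043 0.1092 size 27 49 longaxis 88.3 sat 9.0
px [282. 202.] xy 0.6019 0.045 size 27 50 longaxis 88.3 sat 9.0
px [281. 254.] xy 0.5964 -0.0252 size 36 63 longaxis 89.3 sat 7.0
281 255 [[ 91  90  85  88  73  74  74  71  76  77  83  87  85]
 [ 88  91  88  89  75  74  75  69  75  73  87  84  86]
 [ 88  91  87  90  73  72  72  75  74  73  85  85  87]
 [ 89  90  89  89 109 109 108 108 108  89  86  90  86]
 [ 89  91  93  90 155 159 156 153 153 110  87  86  84]
 [ 85  88  91  91 217 220 220 220 219 147  79  88  83]
 [ 91  87  89  93 220 221 218 219 220 144  76  85  85]
 [ 85  87  87  90 219 218 164 193 221 147  81  83  85]
 [ 74  75  72  74 218 216 159 190 218 141  69  69  72]
 [ 71  71  76 112 131 112  84 121 131 112  66  68  69]
 [ 70  67  82 111 117  86  70 111 111 114  68  68  69]
 [ 69  69  81 113 113  82  71 108 113 109  68  68  65]
 [ 70  69  86 115 114  78  69 107 111 113  66  70  65]
 [ 70  67  94 113 111  83  67 105 110 111  67  70  65]
 [ 67  72  98 111 113  82  72 108 112 112  66  65  67]
 [ 69  71 106 114 113  75  65 106 111 110  70  69  67]
 [ 68  67 103 111 112  79  60 105 110 111  72  61  65]
 [ 67  65 108 111 113  73  62 107 110 109  80  64  66]
 [ 63  64 111 112 110  73  59 105 109 109  89  58  59]
 [ 65  60 109 110 108  72  61  96 111 110  92  62  59]
 [ 59  62 109 105 109  67  57  96 111 105  92  62  58]]
```

```bash
python3 - <<'E'
from h import *
import h
c=load("w20"); im=c["img"].max(axis=2)
m=(im>175).astype(np.uint8); u,v=map(int,proj(c,[.6066,.1706,.071],True)); print(u,v)
print(im[v-36:v+37:3,u-24:u+25:4])
for t in (140,175): 
    n,l,s,cc=cv2.connectedComponentsWithStats((im>t).astype(np.uint8)); k=l[v+8,u+9]; print(t,k,s[k],cc[k])
x,y,w,hh=s[k][:4]; print([atz(c,p,q,.071,True).round(4) for p,q in((x,y),(x+w-1,y+hh-1))])
E
```

```text
282 87
[[152 153 153 152 153 152 153 151 153 152 154 152 154]
 [152 151 152 152 152 152 153 152 154 153 150 153 153]
 [154 153 154 153 154 153 151 150 153 152 153 152 152]
 [139 139 140 139 135 134 135 137 135 137 142 144 143]
 [172 171 174 173 111 111 111 112 112 116 170 171 173]
 [102  98  95  98 136 135 135 135 137 127  98 100 106]
 [ 66  62  61 119 217 216 215 217 216 208  61  58  61]
 [ 61  64  61 124 218 217 215 217 216 209  63  59  62]
 [ 64  68  64 121 216 215 166 176 216 210  64  60  62]
 [ 67  65  67 123 217 216 152 166 218 209  59  60  60]
 [ 68  68  63 120 216 214 154 166 217 211  66  62  62]
 [ 66  71  68 117 216 216 154 165 217 207  64  64  65]
 [ 69  67  70 124 217 216 151 167 217 207  62  67  63]
 [ 69  69  70 124 217 215 153 166 217 208  66  62  62]
 [ 68  72  70 125 216 214 156 166 217 207  67  65  65]
 [ 72  75  70 119 216 215 215 214 216 207  67  71  70]
 [ 68  68  71 107 216 217 207 213 218 206  64  64  64]
 [ 75  72  67 109 218 215 153 176 215 205  71  70  67]
 [ 73  73  75 104 218 217 157 186 218 206  72  71  73]
 [ 74  77  73 107 217 218 217 217 217 204  69  72  72]
 [ 75  79  76  80 141 136 140 140 141 128  72  71  71]
 [ 78  74  77  75  67  67  64  68  69  66  72  73  70]
 [ 76  77  79  77  71  71  70  67  65  66  71  75  72]
 [ 76  80  79  73  68  69  65  64  72  65  73  74  72]
 [ 76  75  76  96 180 179 177 176 177 159  76  72  74]]
140 20 [ 271   67   25   45 1108] [283.00090253  88.66245487]
175 8 [271  67  25  44 886] [282.75507901  88.21444695]
[array([0.5947, 0.1932, 0.071 ]), array([0.6186, 0.1462, 0.071 ])]
```

Cart C is on rest3 at (0.6066, 0.1697), within 1 mm. Everything is in place and the gripper is clear, so I hand in.

```bash
python3 -c "
from h import *
print(order.close_job())"
```

```text
the job is handed in; nothing more can be done
None
```

I handed the job in at about 54 s of the 210 s limit, with no verdict returned: both thumbscrews are loose, the cover lies flat on the bench handle up, all four cartridges sit within about 3 mm of their rest centres, and the start button was pressed to its stop and released.

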